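# Fetch and wring reference blocks on a balance

### The arm

A 6-joint arm with a two-finger parallel gripper is mounted at the origin on the work surface. World frame = base frame: x ahead of the robot, y to its left, z up, the work surface at z = 0. Lengths are in m, angles in rad, forces in N, time in s.
With the tool pointing down it reaches from about 0.25 to 0.85 m from the base axis. Payload 12.5 kg.
Tool frame: the origin (TCP) lies midway between the tips of the shut fingers; the grasp point (between the pads) lies 19 mm behind it; z points along the fingers, y is the line along which they close (so a half turn about z gives the same grasp; the last joint's range is limited). The gripper opens to 93 mm and grips with 3 to 60 N. Pads are 15 mm wide; open, the fingers measure 128 mm over their backs; the gripper's body (75 mm by 188 mm) begins 65 mm behind the grasp point.
Start: joints at [1.115, 0.351, 1.652, -0, 1.139, -0.085], TCP at [0.199, 0.513, 0.219] pointing down, gripper open.
Joint ranges: [-2.75, 2.75], [-0.79, 2.1], [0.01, 2.65], [-1.57, 4.71], [0.07, 3.14], [-2.87, 2.87]. Speed limits (rad/s): [2.22, 2.22, 2.79, 3.14, 3.14, 3.14].

### API

Orientations are given as a rotation vector (axis times angle).
In Python, from station import manip, cams gives the robot as it stands.
- The arm moves only by the tool step_arm, never from a script. Its argument "rows" is a list of rows, each an object of numbers: "dx", "dy", "dz": the shift along the tool's x, y, z in mm; "rx", "ry", "rz": the turn, a rotation vector about the tool's x, y, z in degrees; "gripper": the finger opening in mm, from 0 to 93. In form: [{"dx": .., "dy": .., "dz": .., "rx": .., "ry": .., "rz": .., "gripper": ..}, ...]. A call has 1 to 12 rows; each row shifts and turns the commanded pose from where the row before left it, along the tool's axes as they then stand; what a row does not reach is not made up. A row lasts 1/12 s, in which the tool goes at most 41.7 mm and 7.16 degrees, less where a joint would pass 70% of its speed; a pose out of reach is approached as far as the arm can. A call is refused whole if a number of a shift passes 41.7 or a number of a turn 7.16, either way. A call with a gripper value outside its range is refused whole. The fingers move at their own pace and stop on an object; the grip force is fixed at half the most. Time passes only in rows, so rows that do not move let the fingers close. It gives the time, the measured TCP pose, the force, the opening and the grip force at its end, in the units of the state.
- manip.state(): the state, without advancing time (a new reading comes with each control period).
- cams.read_camera(name): name is "side" or "top" or "wrist"; returns a dict with "frame" (384x512x3 uint8, blue, green, red), "depth" (384x512 float32, m along the optical axis (not along the pixel's ray), 0 where there is no reading), "fx", "fy", "cx", "cy" (pixels), "R" (3x3) and "t" (3): a world point X has camera coordinates R X + t. Camera axes: x right, y down, z forward; pixel columns grow to the right and rows downward; lengths in m; the calibration is good to about 2 mm. A picture is of the moment at which its call begins.
- manip.close_job(): hands the job in; it is judged then, once.
The state is a dict: "clock": time; "q": joint angles; "qd": joint speeds; "effort": joint torques, N m; "position": TCP position; "tcp_rot": TCP orientation; "ft_force": force on the tool from outside, world axes, zero at the start; "wrist_torque": the same for the moment, N m; "finger_gap": opening from 0.0 (shut) to 1.0 (fully open); "finger_force": force on a finger pad.
Only numpy, scipy, OpenCV 4.12 (cv2) and the standard library are available. Lean on these libraries where they do the work, as an engineer would, in place of code of your own. Each camera call takes 0.05 s, during which the arm holds its last target. There are 200 camera calls.

### The job

Blow the balance pan clean first, with a full press on the sprung cap of the duster canister, letting the cap come back up. Then take the pull hook, drag every aluminium reference block (two or three) out from under the wire shelf into the open with it - fingers must not touch a block while it is under the shelf - and put the hook back standing on its mat as it lay. Wring the blocks into one row on the balance pan, the first flat against the fence and centred on it, each further one offered face to face to the one before with its end standing about 15 mm out to the side and then slid across until the ends are flush, with no gaps; leave the mug, the screwdriver and the amber jar where they are.

Things in the scene. Friction and masses are not known exactly. Their poses are not given: they have to be found in the camera images.
- shelf: Fixed dark wire shelf, 400 mm wide (y), 240 mm deep (x), on four thin corner legs, open at front and back. Origin on the table under the middle of its front edge (nearest the robot); x runs in under the shelf, y left. Free height below the wires 130 mm, top 142 mm. Blocks start 40 to 80 mm behind the front edge, seen between the wires.
- block1: Plain aluminium reference block, 34 x 60 x 34 mm (x, y, z), about 0.19 kg; origin at its centre, y is the 60 mm long axis, roughly across the robot's view at the start. All blocks are alike; two or three are present. One 60 x 34 mm face is put against the fence or the next block.
- block2: Plain aluminium reference block, 34 x 60 x 34 mm (x, y, z), about 0.19 kg; origin at its centre, y is the 60 mm long axis, roughly across the robot's view at the start. All blocks are alike; two or three are present. One 60 x 34 mm face is put against the fence or the next block.
- block3: Plain aluminium reference block, 34 x 60 x 34 mm (x, y, z), about 0.19 kg; origin at its centre, y is the 60 mm long axis, roughly across the robot's view at the start. All blocks are alike; two or three are present. One 60 x 34 mm face is put against the fence or the next block.
- hook: Steel pull hook, 0.25 kg, standing on two feet. Bar along x from -62 to 234 mm, 14 mm wide (y), 16 tall, its middle 55 mm above the feet. Hooking blade at x = 226 to 234 mm, 50 wide (y), from z = 63 down to 0; heavy tail foot at x = -72 to -58 mm, same width and height. Origin at foot level under the black grip (x = -30 to 30 mm, near the centre of mass): grip the bar there from above.
- mat: Fixed black rubber mat, 400 x 120 x 3 mm, under the hook at the start; x runs along it. Origin at table level on its middle line, 80 mm from its centre towards -x: about where the hook's origin starts, the hook's x along the mat's x. Its top is 3 mm above the origin.
- fence (a point): Point on the pan's top (70 mm above the table) at the middle of the foot of the balance's fence. x points into the fence, y along its face, z up. Fence 80 wide, 30 mm high; steel pan from x = 0 to -165 mm, 150 wide, 10 mm above the white housing (290 x 200); all fixed. A block against the fence has its centre at x = -17, z = 17 mm; the next at -51 and -85.
- cap (a joint): Travel of the sprung cap of the white duster canister: 0 up, 0.008 m fully down; 2 N to start, 9 N fully down. It springs back by itself. A full press means past 0.006 m.
- cap_top (a point): Centre of the top of the canister's cap (38 mm across, 170 mm above the table when up). The canister, 62 mm in diameter, is fixed; press straight down with closed fingers.
- mug: Blue mug, 80 mm across, 95 mm high; a bystander. Origin at its underside.
- screwdriver: Orange-handled screwdriver lying on the table; a bystander.
- bottle: Amber jar, 56 mm across, 130 mm high; a bystander.
There are look-alikes about, which are no part of the job. What is shaped like the part that bears cap but red is not meant.

How it is judged:
By the outcome, as a careful person would: the job done as asked, in the order asked, and still so for the second after the job is handed in, with the robot touching nothing.
Of block1, block2, block3 only 2 to 3 are there at a start; the rules pass over those that are not, and their reading is None.
At some moment in a run one of block1, block2, block3, hook may be knocked a few centimetres aside while the robot is not near it.
Once in a run the grip may slacken for a moment while it holds something.
It also fails if it takes over 210 s, if anything falls off the work surface, if the arm or the gripper's body presses on something with over 40 N, if the wrist force passes 120 N, or if a joint passes its speed limit or range.

## Working session

There is one attempt and no reset: what is moved stays moved. The work goes in short steps, Python scripts to look and compute and a tool call to move; the robot and the scene stay as the last step left them, time stands still between calls to the robot, and variables do not carry over. Pictures are saved under pics/ and viewed, at most 14 in all, crops included, and the job is handed in when it is done.

Besides the shell and the picture viewer there is one more tool, called after "Request:" by a JSON object that holds its "fn" and its "kwargs". step_arm: Moves the arm, as the interface text tells. Its arguments: {"type":"object","properties":{"rows":{"type":"array","items":{"type":"object","properties":{"dx":{"type":"number"},"dy":{"type":"number"},"dz":{"type":"number"},"rx":{"type":"number"},"ry":{"type":"number"},"rz":{"type":"number"},"gripper":{"type":"number"}}}}},"required":["rows"]}

```bash
ls; mkdir -p pics; cat > h.py <<'E'
import numpy as np, cv2
from station import manip, cams
def shot(n, save=None):
    c=cams.read_camera(n)
    if save: cv2.imwrite(f'pics/{save}.png',c['frame'])
    return c
def pts(c):
    d=c['depth']; v,u=np.mgrid[:d.shape[0],:d.shape[1]]
    P=np.stack([(u-c['cx'])/c['fx']*d,(v-c['cy'])/c['fy']*d,d],-1)
    W=(P-np.asarray(c['t']).ravel())@np.asarray(c['R'])
    W[d<=0]=np.nan
    return W
E
python3 - <<'E'
from h import *
import pickle
s=manip.state(); print(s)
a=shot('top','top0'); b=shot('side','side0')
pickle.dump((a,b),open('c0.pkl','wb'))
for c in(a,b): print(c['fx'],-np.array(c['R']).T@np.array(c['t']).ravel(), c['R'])
cv2.imwrite('pics/top0b.png',cv2.resize(a['frame'],(800,600)))
cv2.imwrite('pics/side0b.png',cv2.resize(b['frame'],(800,600)))
E
```

```text
pics
{'clock': 0.0, 'q': array([ 1.11536338e+00,  3.51211816e-01,  1.65242942e+00,  1.34805695e-05,
        1.13908544e+00, -8.46235208e-02]), 'qd': array([-0.00104789, -0.00097932, -0.00037185, -0.00060476,  0.00068602,
       -0.00063416]), 'effort': array([ 1.37441242e-03, -4.97310627e+01, -2.85270166e+01,  6.99848891e-02,
        2.55288236e-02, -9.05308980e-05]), 'position': array([0.19913721, 0.51231576, 0.21811277]), 'tcp_rot': array([-5.79085464e-01, -3.08744016e+00,  1.71147288e-03]), 'ft_force': array([-0.55650911, -0.22674304, -0.79339998]), 'wrist_torque': array([-0.01121184, -0.04758283, -0.02122354]), 'finger_force': 0.0, 'finger_gap': 0.9996288253626672}
364.298248832968 [0.51511678 0.02652375 1.3632899 ] [[ 0.01651204 -0.99967186 -0.01958356]
 [-0.99917679 -0.01577165 -0.03737654]
 [ 0.03705541  0.0201846  -0.99910934]]
433.9757279584655 [-0.26104886 -0.76030037  1.22564648] [[ 0.69829774 -0.7155343   0.0197722 ]
 [-0.48239453 -0.4908224  -0.72552663]
 [ 0.52884382  0.4970956  -0.68791   ]]
```

View pics/top0b.png

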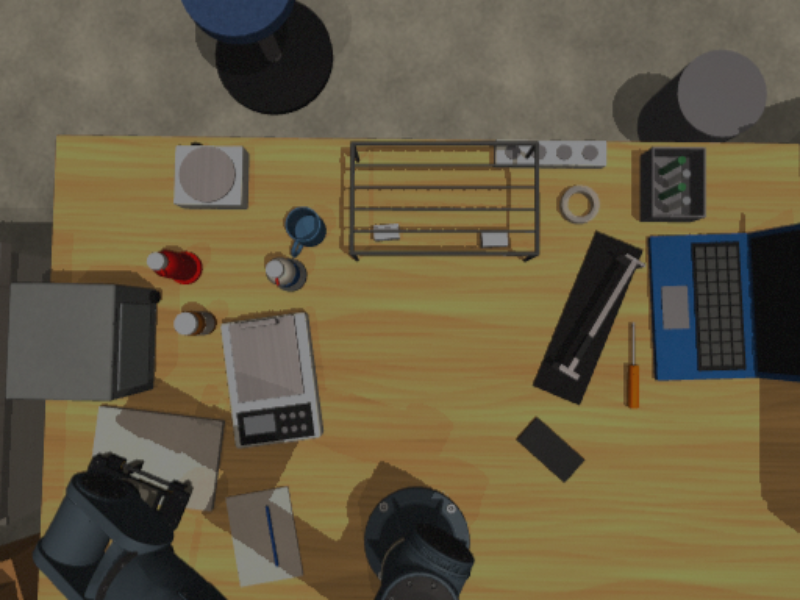

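View pics/side0b.png

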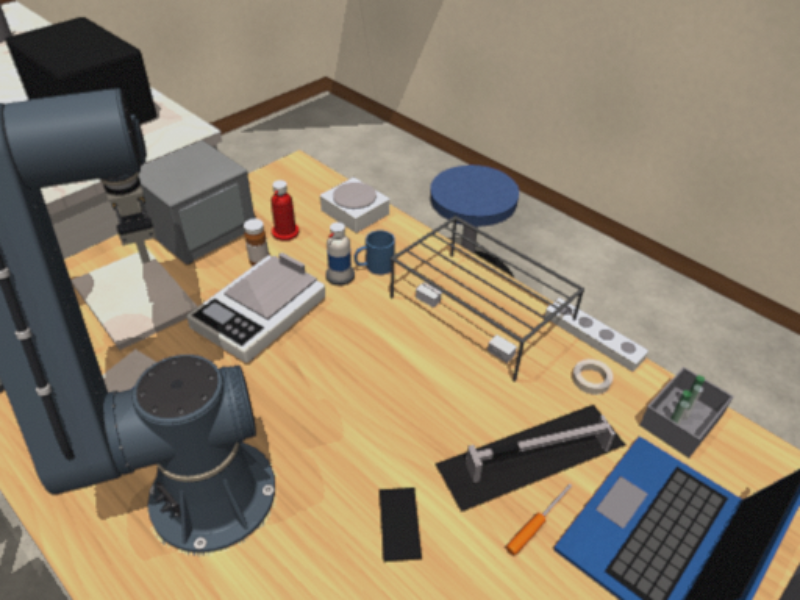

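The top view shows the white-capped, blue-band duster at (285,270). It could be taken for the red look-alike canister at (175,265) or the amber jar at (193,322). The balance with a fence is at (270,380), and the round-pan look-alike is at (210,175). Two blocks are visible, at (385,231) and (494,239). The hook is on the mat at (600,315). I choose the white canister, the fenced balance and the two blocks, and check them in one crop.

```bash
cat > m0.py <<'E'
from h import *
import pickle
a,b=pickle.load(open('c0.pkl','rb'))
def crop(c,x0,y0,x1,y1,s): return cv2.resize(c['frame'][y0:y1,x0:x1],s,interpolation=cv2.INTER_CUBIC)
m=np.vstack([np.hstack([crop(a,130,150,230,225,(400,300)),crop(a,210,80,360,180,(400,300))]),np.hstack([crop(b,150,130,260,212,(400,300)),crop(b,240,135,380,240,(400,300))])])
cv2.imwrite('pics/crop0.png',m)
A=pts(a);B=pts(b)
def rng(W,x0,x1,y0,y1,z0,z1):
    X,Y,Z=np.moveaxis(W,-1,0); return (X>x0)&(X<x1)&(Y>y0)&(Y<y1)&(Z>z0)&(Z<z1)
for u,v in[(285,268),(270,370),(265,322),(385,229),(494,239),(600,315),(570,372),(630,262),(545,385),(170,262),(193,322),(360,251),(530,255),(300,225),(633,380)]:
    print((u,v),A[int(v/1.5625),int(u/1.5625)].round(3))
for n,(u,v) in dict(cap=(338,232),fence=(292,266),b1=(428,293),b2=(500,345),bar=(565,438)).items(): print(n,B[int(v/1.5625),int(u/1.5625)].round(3))
E
python3 m0.py
```

```text
(285, 268) [0.623 0.298 0.138]
(270, 370) [0.398 0.343 0.07 ]
(265, 322) [0.504 0.348 0.106]
(385, 229) [0.728 0.088 0.036]
(494, 239) [ 0.71  -0.169  0.033]
(600, 315) [ 0.534 -0.405  0.068]
(570, 372) [ 0.403 -0.336  0.067]
(630, 262) [ 0.656 -0.475  0.058]
(545, 385) [ 0.366 -0.295  0.002]
(170, 262) [0.634 0.553 0.134]
(193, 322) [0.502 0.497 0.135]
(360, 251) [0.663 0.136 0.14 ]
(530, 255) [ 0.658 -0.231  0.139]
(300, 225) [0.737 0.292 0.009]
(633, 380) [ 0.384 -0.495  0.027]
cap [0.611 0.298 0.166]
fence [0.497 0.356 0.084]
b1 [0.716 0.08  0.031]
b2 [ 0.71  -0.167  0.03 ]
bar [ 0.569 -0.442  0.065]
```

View pics/crop0.png

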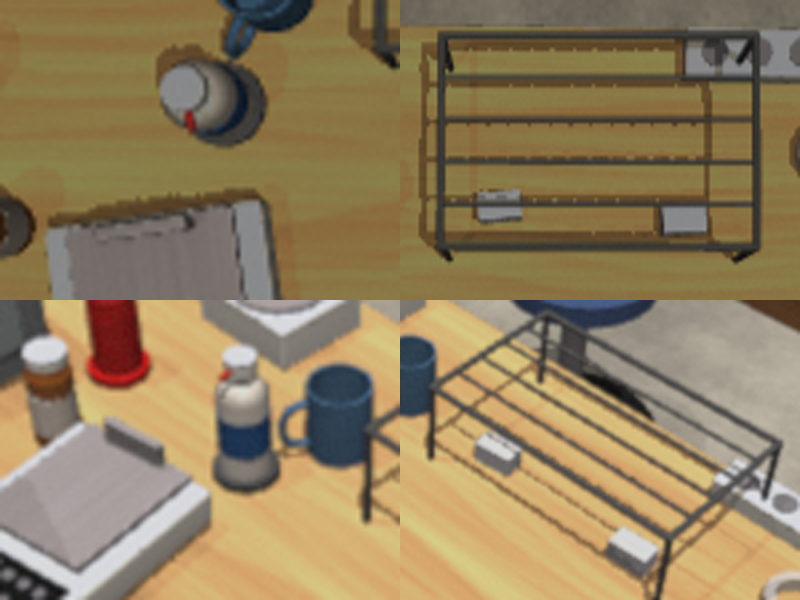

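The crop confirms a white cap with a red nozzle on the blue-band canister at crop (185,90), two blocks under the shelf at (497,205) and (683,220), and the fence at (140,228). Now I fit the poses.

```bash
cat > m1.py <<'E'
from m0 import *
print('----')
def pca(P):
    c=P.mean(0); w,V=np.linalg.eigh(np.cov((P-c).T)); return V[:,-1]
def rect(P,q=1):
    r=cv2.minAreaRect((P[:,:2]*1000).astype(np.float32)); return r
def show(n,W,m):
    P=W[m]; print(n,len(P),'mean',P.mean(0).round(4),'zmed',np.median(P[:,2]).round(4),'std',P[:,2].std().round(4),'rect',[np.round(x,1) for x in rect(P)])
    return P
for nm,W in(('A',A),('B',B)):
    show('cap'+nm,W,rng(W,.57,.65,.26,.34,.158,.18))
    show('fence'+nm,W,rng(W,.46,.54,.27,.43,.085,.11))
    show('pan'+nm,W,rng(W,.28,.53,.22,.45,.066,.075))
    show('house'+nm,W,rng(W,.2,.54,.2,.45,.05,.115))
    show('b1'+nm,W,rng(W,.68,.78,.03,.14,.022,.045))
    show('b2'+nm,W,rng(W,.68,.78,-.22,-.12,.022,.045))
    show('bar'+nm,W,rng(W,.33,.73,-.52,-.29,.045,.08))
    show('mug'+nm,W,rng(W,.65,.8,.19,.34,.05,.11))
    show('shelf'+nm,W,rng(W,.6,.99,-.32,.2,.125,.16))
    show('jar'+nm,W,rng(W,.45,.55,.43,.55,.11,.15))
# mat colour
f=a['frame'].max(-1)<45
m=f&rng(A,.3,.75,-.56,-.25,-.01,.02)
n,l,st,ce=cv2.connectedComponentsWithStats(m.astype(np.uint8)); k=1+st[1:,4].argmax(); show('mat',A,l==k)
show('scr',A,rng(A,.3,.55,-.55,-.46,.012,.04))
E
python3 m1.py | sed '1,/----/d'
```

```text
capA 121 mean [0.616  0.3125 0.1707] zmed 0.1714 std 0.004 rect [array([614.9, 310.7]), array([45.1, 35.4]), np.float64(45.2)]
fenceA 84 mean [0.502 0.362 0.101] zmed 0.1014 std 0.0036 rect [array([501.9, 362.5]), array([11.9, 80.3]), np.float64(8.3)]
panA 2041 mean [0.4051 0.3469 0.071 ] zmed 0.0713 std 0.0023 rect [array([392.7, 345. ]), array([242.4, 189.9]), np.float64(7.3)]
houseA 4441 mean [0.3723 0.339  0.068 ] zmed 0.0681 std 0.0071 rect [array([372.3, 343.4]), array([290.4, 200.8]), np.float64(8.8)]
b1A 125 mean [0.7208 0.0842 0.0356] zmed 0.0358 std 0.0032 rect [array([722.2,  84.2]), array([34.9, 58.7]), np.float64(4.3)]
b2A 146 mean [ 0.7065 -0.1678  0.0347] zmed 0.035 std 0.003 rect [array([ 706.5, -168.8]), array([29.6, 59.4]), np.float64(2.3)]
barA 518 mean [ 0.5278 -0.4043  0.0655] zmed 0.0665 std 0.0048 rect [array([ 530.7, -407.6]), array([ 49.8, 305.9]), np.float64(59.6)]
mugA 237 mean [0.7206 0.2732 0.0808] zmed 0.0836 std 0.0148 rect [array([713. , 267.2]), array([108. ,  77.3]), np.float64(4.9)]
shelfA 2029 mean [ 0.7804 -0.0451  0.1403] zmed 0.1404 std 0.0028 r
[... 1061 characters left out ...]
rray([ 51.2, 307.7]), np.float64(60.0)]
mugB 321 mean [0.7197 0.2666 0.0746] zmed 0.0748 std 0.0133 rect [array([719.2, 275.7]), array([ 88.4, 103.4]), np.float64(34.0)]
shelfB 1354 mean [ 0.7744 -0.0612  0.1374] zmed 0.1374 std 0.0032 rect [array([780.1, -46.1]), array([255.4, 413.4]), np.float64(0.5)]
jarB 108 mean [0.4958 0.507  0.1267] zmed 0.1283 std 0.006 rect [array([496.6, 509.6]), array([56.3, 46.7]), np.float64(53.1)]
mat 2787 mean [ 0.5267 -0.3897  0.0043] zmed 0.0042 std 0.0028 rect [array([ 528.5, -395.3]), array([120.5, 397.4]), np.float64(68.0)]
scr 292 mean [ 0.4087 -0.5053  0.0215] zmed 0.0219 std 0.0049 rect [array([ 434.6, -517.5]), array([ 65. , 226.3]), np.float64(90.0)]
```

Request:
{"fn": "step_arm", "kwargs": {"rows": [{"rz": -7.1,"gripper": 0},{"rz": -7.1,"gripper": 0},{"rz": -7,"gripper": 0},{"dx": -32,"dy": -15,"gripper": 0},{"dx": -32,"dy": -15,"gripper": 0},{"dx": -32,"dy": -15,"gripper": 0},{"dx": -32,"dy": -15,"gripper": 0},{"dx": -32,"dy": -15,"gripper": 0},{"dx": -32,"dy": -15,"gripper": 0},{"dx": -32,"dy": -15,"gripper": 0},{"dx": -32,"dy": -15,"gripper": 0},{"dx": -32,"dy": -15,"gripper": 0}]}}

```text
schema error: expected keys dx, dy, dz, rx, ry, rz, gripper
```

```bash
cat >> h.py <<'E'
from scipy.spatial.transform import Rotation as Ro
def go(x=None,y=None,z=None,yaw=None):
    "print tool-axis delta (mm) from measured pose to target; yaw=angle of tool y axis in world (deg)"
    s=manip.state(); p=s['position']; R=Ro.from_rotvec(s['tcp_rot']).as_matrix()
    t=np.array([p[i] if v is None else v for i,v in enumerate((x,y,z))])
    cy=np.degrees(np.arctan2(R[1,1],R[0,1]))
    print('t%.2f'%s['clock'],'pos',(p*1000).round(1),'yaw %.2f'%cy,'tilt',R[:2,2].round(4),'F',s['ft_force'].round(1),'gap %.1f'%(93*s['finger_gap']),'gf %.1f'%s['finger_force'],'q1 %.2f q6 %.2f'%(s['q'][0],s['q'][5]))
    print('  delta tool mm',(R.T@(t-p)*1000).round(1), '' if yaw is None else 'rz %.2f'%(-((yaw-cy+90)%180-90)))
E
python3 -c "
from h import *
go(.615,.309,.2,90)"
```

```text
t0.10 pos [199.1 512.4 218.2] yaw 68.75 tilt [-0.0005 -0.0009] F [ 0.3 -0.5  0.7] gap 93.1 gf 0.0 q1 1.12 q6 -0.08
  delta tool mm [-461.3  -38.8   18.2] rz -21.25
```

Request:
{"fn": "step_arm", "kwargs": {"rows": [{"dx": 0,"dy": 0,"dz": 0,"rx": 0,"ry": 0,"rz": -7.1,"gripper": 0},{"dx": 0,"dy": 0,"dz": 0,"rx": 0,"ry": 0,"rz": -7.1,"gripper": 0},{"dx": 0,"dy": 0,"dz": 0,"rx": 0,"ry": 0,"rz": -7.1,"gripper": 0},{"dx": -35,"dy": -17,"dz": 0,"rx": 0,"ry": 0,"rz": 0,"gripper": 0},{"dx": -35,"dy": -17,"dz": 0,"rx": 0,"ry": 0,"rz": 0,"gripper": 0},{"dx": -35,"dy": -17,"dz": 0,"rx": 0,"ry": 0,"rz": 0,"gripper": 0},{"dx": -35,"dy": -17,"dz": 0,"rx": 0,"ry": 0,"rz": 0,"gripper": 0},{"dx": -35,"dy": -17,"dz": 0,"rx": 0,"ry": 0,"rz": 0,"gripper": 0},{"dx": -35,"dy": -17,"dz": 0,"rx": 0,"ry": 0,"rz": 0,"gripper": 0},{"dx": -35,"dy": -17,"dz": 0,"rx": 0,"ry": 0,"rz": 0,"gripper": 0},{"dx": -35,"dy": -17,"dz": 0,"rx": 0,"ry": 0,"rz": 0,"gripper": 0},{"dx": -35,"dy": -17,"dz": 0,"rx": 0,"ry": 0,"rz": 0,"gripper": 0}]}}

```text
clock: 1.1
position: [0.5159, 0.3586, 0.2183]
tcp_rot: [0.001, -3.141, 0.0]
ft_force: [0.4, 0.4, 0.0]
finger_gap: 0.187
finger_force: 0.0
```

```bash
python3 -c "
from h import *
go(.615,.309,.19,90)"
```

```text
t1.10 pos [515.9 358.6 218.3] yaw 90.05 tilt [-0.0005 -0.0003] F [0.4 0.4 0. ] gap 17.4 gf 0.0 q1 0.53 q6 -1.04
  delta tool mm [-99.1 -49.7  28.3] rz 0.05
```

Request:
{"fn": "step_arm", "kwargs": {"rows": [{"dx": -33,"dy": -16.5,"dz": 0,"rx": 0,"ry": 0,"rz": 0,"gripper": 0},{"dx": -33,"dy": -16.5,"dz": 0,"rx": 0,"ry": 0,"rz": 0,"gripper": 0},{"dx": -33,"dy": -16.5,"dz": 0,"rx": 0,"ry": 0,"rz": 0,"gripper": 0},{"dx": 0,"dy": 0,"dz": 20,"rx": 0,"ry": 0,"rz": 0,"gripper": 0},{"dx": 0,"dy": 0,"dz": 20,"rx": 0,"ry": 0,"rz": 0,"gripper": 0},{"dx": 0,"dy": 0,"dz": 4,"rx": 0,"ry": 0,"rz": 0,"gripper": 0},{"dx": 0,"dy": 0,"dz": 4,"rx": 0,"ry": 0,"rz": 0,"gripper": 0},{"dx": 0,"dy": 0,"dz": 2,"rx": 0,"ry": 0,"rz": 0,"gripper": 0},{"dx": 0,"dy": 0,"dz": 2,"rx": 0,"ry": 0,"rz": 0,"gripper": 0},{"dx": 0,"dy": 0,"dz": 1,"rx": 0,"ry": 0,"rz": 0,"gripper": 0},{"dx": 0,"dy": 0,"dz": 0,"rx": 0,"ry": 0,"rz": 0,"gripper": 0}]}}

```text
clock: 2.02
position: [0.6136, 0.3109, 0.1667]
tcp_rot: [-0.002, 3.14, 0.001]
ft_force: [-2.1, -1.3, 4.2]
finger_gap: 0.007
finger_force: 2.5
```

Request:
{"fn": "step_arm", "kwargs": {"rows": [{"dx": 0,"dy": 0,"dz": 2,"rx": 0,"ry": 0,"rz": 0,"gripper": 0},{"dx": 0,"dy": 0,"dz": 2,"rx": 0,"ry": 0,"rz": 0,"gripper": 0},{"dx": 0,"dy": 0,"dz": 1,"rx": 0,"ry": 0,"rz": 0,"gripper": 0},{"dx": 0,"dy": 0,"dz": 0.6,"rx": 0,"ry": 0,"rz": 0,"gripper": 0},{"dx": 0,"dy": 0,"dz": 0,"rx": 0,"ry": 0,"rz": 0,"gripper": 0}]}}

```text
clock: 2.43
position: [0.6137, 0.3109, 0.1623]
tcp_rot: [-0.002, 3.14, 0.001]
ft_force: [-5.1, -2.4, 12.9]
finger_gap: 0.002
finger_force: 6.6
```

Request:
{"fn": "step_arm", "kwargs": {"rows": [{"dx": 0,"dy": 0,"dz": 0,"rx": 0,"ry": 0,"rz": 0,"gripper": 0},{"dx": 0,"dy": 0,"dz": -10,"rx": 0,"ry": 0,"rz": 0,"gripper": 0},{"dx": 0,"dy": 0,"dz": -20,"rx": 0,"ry": 0,"rz": 0,"gripper": 0},{"dx": 0,"dy": 0,"dz": -20,"rx": 0,"ry": 0,"rz": 0,"gripper": 0},{"dx": 8,"dy": -35,"dz": 0,"rx": 0,"ry": 0,"rz": 0,"gripper": 80},{"dx": 8,"dy": -35,"dz": 0,"rx": 0,"ry": 0,"rz": 0,"gripper": 80},{"dx": 8,"dy": -35,"dz": 0,"rx": 0,"ry": 0,"rz": 0,"gripper": 80},{"dx": 8,"dy": -35,"dz": 0,"rx": 0,"ry": 0,"rz": 0,"gripper": 80},{"dx": 8,"dy": -35,"dz": 0,"rx": 0,"ry": 0,"rz": 0,"gripper": 80},{"dx": 8,"dy": -35,"dz": 0,"rx": 0,"ry": 0,"rz": 0,"gripper": 80},{"dx": 8,"dy": -35,"dz": 0,"rx": 0,"ry": 0,"rz": 0,"gripper": 80},{"dx": 8,"dy": -35,"dz": 0,"rx": 0,"ry": 0,"rz": 0,"gripper": 80}]}}

```text
clock: 3.43
position: [0.5493, 0.0291, 0.2105]
tcp_rot: [-0.002, 3.14, 0.0]
ft_force: [0.8, 0.6, 0.0]
finger_gap: 0.532
finger_force: 0.0
```

Request:
{"fn": "step_arm", "kwargs": {"rows": [{"dx": 8,"dy": -35,"dz": 0,"rx": 0,"ry": 0,"rz": 0,"gripper": 80},{"dx": 8,"dy": -35,"dz": 0,"rx": 0,"ry": 0,"rz": 0,"gripper": 80},{"dx": 8,"dy": -35,"dz": 0,"rx": 0,"ry": 0,"rz": 0,"gripper": 80},{"dx": 8,"dy": -35,"dz": 0,"rx": 0,"ry": 0,"rz": 0,"gripper": 80},{"dx": 8,"dy": -35,"dz": 0,"rx": 0,"ry": 0,"rz": 0,"gripper": 80},{"dx": 8,"dy": -35,"dz": 0,"rx": 0,"ry": 0,"rz": 0,"gripper": 80},{"dx": 8,"dy": -35,"dz": 0,"rx": 0,"ry": 0,"rz": 0,"gripper": 80},{"dx": 8,"dy": -35,"dz": 0,"rx": 0,"ry": 0,"rz": 0,"gripper": 80},{"dx": 8,"dy": -35,"dz": 0,"rx": 0,"ry": 0,"rz": 0,"gripper": 80},{"dx": 8,"dy": -35,"dz": 0,"rx": 0,"ry": 0,"rz": 0,"gripper": 80},{"dx": 8,"dy": -30,"dz": 0,"rx": 0,"ry": 0,"rz": 0,"gripper": 80}]}}

```text
clock: 4.35
position: [0.4616, -0.3518, 0.2104]
tcp_rot: [-0.001, 3.141, -0.001]
ft_force: [-0.1, -0.5, -0.2]
finger_gap: 0.862
finger_force: 0.0
```

Request:
{"fn": "step_arm", "kwargs": {"rows": [{"dx": 0,"dy": 0,"dz": 0,"rx": 0,"ry": 0,"rz": 6,"gripper": 80},{"dx": 0,"dy": 0,"dz": 0,"rx": 0,"ry": 0,"rz": 6,"gripper": 80},{"dx": 0,"dy": 0,"dz": 0,"rx": 0,"ry": 0,"rz": 6,"gripper": 80},{"dx": 0,"dy": 0,"dz": 0,"rx": 0,"ry": 0,"rz": 6,"gripper": 80},{"dx": 0,"dy": 0,"dz": 0,"rx": 0,"ry": 0,"rz": 6,"gripper": 80},{"dx": 0,"dy": 0,"dz": 0,"rx": 0,"ry": 0,"rz": 0,"gripper": 80}]}}

```text
clock: 4.85
position: [0.4623, -0.3497, 0.2103]
tcp_rot: [0.819, 3.032, -0.0]
ft_force: [0.1, 0.1, 0.6]
finger_gap: 0.855
finger_force: 0.0
```

```bash
python3 - <<'E'
from h import *
go(.460,-.369,.22,60)
c=shot('wrist','w1'); print(c['fx'],c['R'],-np.array(c['R']).T@np.array(c['t']).ravel())
t=shot('top','t1')
A=pts(t)
X,Y,Z=np.moveaxis(A,-1,0)
m=(X>.58)&(X<.65)&(Y>.27)&(Y<.35)&(Z>.15); print('cap',np.median(A[m],0))
W=pts(c);X,Y,Z=np.moveaxis(W,-1,0)
m=(Z>.04)&(Z<.08)&(X<.75)&(Y>-.55); print(m.sum(), cv2.minAreaRect((W[m][:,:2]*1000).astype(np.float32)))
cv2.imwrite('pics/tw1.png',np.hstack([cv2.resize(c['frame'],(400,300)),cv2.resize(t['frame'],(400,300))]))
E
```

```text
t4.85 pos [ 462.3 -349.7  210.3] yaw 59.79 tilt [ 0.0007 -0.0004] F [0.1 0.1 0.6] gap 79.6 gf 0.0 q1 -0.73 q6 -1.77
  delta tool mm [ -7.7 -17.9  -9.7] rz -0.21
317.9081095036396 [[ 5.02771878e-01  8.64419129e-01 -9.11157547e-05]
 [ 8.25978208e-01 -4.80382405e-01  2.94945325e-01]
 [ 2.54912611e-01 -1.48365475e-01 -9.55514127e-01]] [ 0.3916429  -0.30796416  0.37695777]
cap [0.61672019 0.31097713 0.17120847]
4201 ((578.5244750976562, -328.6932373046875), (234.35952758789062, 305.3148498535156), 59.91939163208008)
```

View pics/tw1.png

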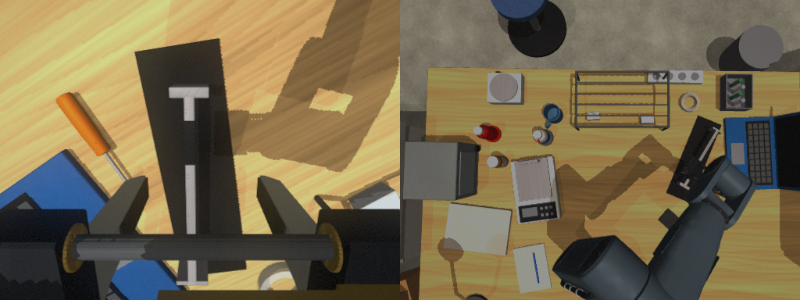

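The cap is back up at z≈0.171. The wrist view shows the hook between the open fingers, with its grip at (190,145), tail at (190,92) and blade at (193,270). I refine the hook pose from it.

```bash
python3 - <<'E'
from h import *
c=shot('wrist')
W=pts(c); Z=W[...,2]
m=np.zeros(Z.shape,bool); m[100:225,205:285]=1
m&=(Z>.05)&(Z<.08)
P=W[m]; print(len(P),np.median(P[:,2]))
d=np.array([np.cos(np.radians(-30)),np.sin(np.radians(-30))]); n=np.array([-d[1],d[0]])
for v in range(110,222,8):
    q=W[v:v+4][m[v:v+4]]
    if len(q): print(v,len(q),'s %.1f n %.1f w %.1f z %.1f'%(np.mean(q[:,:2]@d)*1e3,(np.max(q[:,:2]@n)+np.min(q[:,:2]@n))*500,np.ptp(q[:,:2]@n)*1e3,np.median(q[:,2])*1e3))
s=P[:,:2]@d; print('tail end s %.1f'%(s.min()*1e3), 'tool s n',manip.state()['position'][:2]@d, manip.state()['position'][:2]@n)
g=c['frame'].max(-1)
print([(v,int(g[v,244]),round(float(W[v,244,:2]@d*1e3),1)) for v in range(104,300,6)])
E
```

```text
2271 0.0666153702424902
110 203 s 513.6 n -87.3 w 48.8 z 65.9
118 208 s 520.9 n -87.3 w 49.1 z 66.7
126 60 s 528.6 n -87.1 w 13.2 z 66.5
134 58 s 536.3 n -87.2 w 13.3 z 66.5
142 60 s 544.1 n -87.2 w 13.4 z 66.5
150 60 s 552.1 n -87.3 w 13.8 z 66.5
158 60 s 560.0 n -87.4 w 13.8 z 66.6
166 58 s 568.2 n -87.4 w 13.8 z 66.8
174 60 s 576.5 n -87.5 w 14.0 z 67.0
182 60 s 585.0 n -87.6 w 14.1 z 66.7
190 59 s 593.5 n -87.6 w 14.2 z 66.8
198 55 s 602.2 n -87.2 w 13.3 z 66.9
206 56 s 611.0 n -87.2 w 13.4 z 66.8
214 55 s 620.1 n -87.4 w 13.5 z 66.5
tail end s 512.5 tool s n 0.5751278719641975 -0.07166963690497555
[(104, 39, 509.2), (110, 66, 512.7), (116, 179, 517.7), (122, 171, 523.2), (128, 179, 529.1), (134, 179, 534.9), (140, 176, 540.6), (146, 175, 546.4), (152, 178, 552.2), (158, 46, 558.3), (164, 43, 564.7), (170, 40, 570.6), (176, 37, 576.5), (182, 36, 583.1), (188, 38, 589.5), (194, 39, 596.2), (200, 41, 602.4), (206, 41, 609.1), (212, 169, 615.9), (218, 170, 622.8), (224, 167, 629.8), (230, 167, 636.3), (236, 166, 643.3), (242, 168, 649.9), (248, 165, 658.1), (254, 163, 665.2), (260, 161, 672.4), (266, 163, 680.2), (272, 163, 687.5), (278, 163, 694.8), (284, 160, 702.9), (290, 164, 711.2), (296, 161, 719.2)]
```

Request:
{"fn": "step_arm", "kwargs": {"rows": [{"dx": -9.4,"dy": -15.6,"dz": 0,"rx": 0,"ry": 0,"rz": 0,"gripper": 50},{"dx": 0,"dy": 0,"dz": 35,"rx": 0,"ry": 0,"rz": 0,"gripper": 50},{"dx": 0,"dy": 0,"dz": 35,"rx": 0,"ry": 0,"rz": 0,"gripper": 50},{"dx": 0,"dy": 0,"dz": 35,"rx": 0,"ry": 0,"rz": 0,"gripper": 50},{"dx": 0,"dy": 0,"dz": 30,"rx": 0,"ry": 0,"rz": 0,"gripper": 50},{"dx": 0,"dy": 0,"dz": 20,"rx": 0,"ry": 0,"rz": 0,"gripper": 50},{"dx": 0,"dy": 0,"dz": 10,"rx": 0,"ry": 0,"rz": 0,"gripper": 50},{"dx": 0,"dy": 0,"dz": 5,"rx": 0,"ry": 0,"rz": 0,"gripper": 50},{"dx": 0,"dy": 0,"dz": 0,"rx": 0,"ry": 0,"rz": 0,"gripper": 50}]}}

```text
clock: 5.75
position: [0.4625, -0.3678, 0.0399]
tcp_rot: [-0.81, -3.035, -0.0]
ft_force: [-0.4, 0.1, 0.8]
finger_gap: 0.538
finger_force: 0.0
```

```bash
python3 - <<'E'
from h import *
go(.4625,-.3679,.040,60)
c=shot('wrist')
W=pts(c); Z=W[...,2]
for v in range(0,384,24):
    q=[u for u in range(150,330) if .045<Z[v,u]<.08]
    if len(q): 
        P=W[v,q]; print(v,q[0],q[-1],'n %.1f'%((P[:,:2]@[.5,.866]).mean()*1e3),'z %.1f'%(np.median(P[:,2])*1e3),len(q))
E
```

```text
t5.75 pos [ 462.5 -367.8   39.9] yaw 60.13 tilt [-0.0002  0.0002] F [-0.4  0.1  0.8] gap 50.0 gf 0.0 q1 -0.75 q6 -1.80
  delta tool mm [-0.  -0.1 -0.1] rz 0.13
120 201 314 n -87.7 z 66.7 113
144 204 311 n -87.6 z 66.2 108
168 242 272 n -87.8 z 66.9 31
192 243 272 n -87.6 z 66.5 30
216 243 272 n -87.6 z 66.8 30
240 183 329 n -90.0 z 60.4 86
264 204 315 n -87.3 z 67.0 49
288 206 313 n -88.0 z 66.9 30
336 244 269 n -88.1 z 66.3 26
360 245 269 n -87.8 z 66.6 25
```

Request:
{"fn": "step_arm", "kwargs": {"rows": [{"dx": 0,"dy": 0,"dz": 0,"rx": 0,"ry": 0,"rz": 0,"gripper": 5},{"dx": 0,"dy": 0,"dz": 0,"rx": 0,"ry": 0,"rz": 0,"gripper": 5},{"dx": 0,"dy": 0,"dz": 0,"rx": 0,"ry": 0,"rz": 0,"gripper": 5},{"dx": 0,"dy": 0,"dz": 0,"rx": 0,"ry": 0,"rz": 0,"gripper": 5},{"dx": 0,"dy": 0,"dz": 0,"rx": 0,"ry": 0,"rz": 0,"gripper": 5},{"dx": 0,"dy": 0,"dz": 0,"rx": 0,"ry": 0,"rz": 0,"gripper": 5},{"dx": 0,"dy": 0,"dz": 0,"rx": 0,"ry": 0,"rz": 0,"gripper": 5},{"dx": 0,"dy": 0,"dz": 0,"rx": 0,"ry": 0,"rz": 0,"gripper": 5}]}}

```text
clock: 6.47
position: [0.4624, -0.3679, 0.0401]
tcp_rot: [-0.812, -3.035, 0.0]
ft_force: [-0.0, 0.1, 1.1]
finger_gap: 0.146
finger_force: 30.0
```

Request:
{"fn": "step_arm", "kwargs": {"rows": [{"dx": 0,"dy": 0,"dz": -10,"rx": 0,"ry": 0,"rz": 0,"gripper": 5},{"dx": 0,"dy": 0,"dz": -20,"rx": 0,"ry": 0,"rz": 0,"gripper": 5},{"dx": 0,"dy": 0,"dz": -20,"rx": 0,"ry": 0,"rz": 0,"gripper": 5},{"dx": 0,"dy": 0,"dz": 0,"rx": 0,"ry": 0,"rz": 0,"gripper": 5}]}}

```text
clock: 6.8
position: [0.4638, -0.369, 0.0939]
tcp_rot: [0.81, 3.031, -0.004]
ft_force: [0.5, -0.1, -1.8]
finger_gap: 0.151
finger_force: 30.0
```

```bash
cat > hk.py <<'E'
from h import *
def hook():
    "wrist-cam: heights of hook bar along tool x and offsets, in tool frame (TCP origin)"
    c=shot('wrist'); W=pts(c); s=manip.state(); R=Ro.from_rotvec(s['tcp_rot']).as_matrix()
    T=(W-s['position'])@R
    for a,b in((-.20,-.15),(-.15,-.10),(-.10,-.05),(-.05,-.02),(.02,.04),(.045,.057),(.060,.070)):
        m=(T[...,0]>a)&(T[...,0]<b)&(abs(T[...,1])<.05)&(T[...,2]>-.06)&(T[...,2]<0.0)
        P=T[m]*1e3
        if len(P): print((a,b),len(P),'x %.1f..%.1f y %.1f..%.1f z(down) %.1f'%(P[:,0].min(),P[:,0].max(),P[:,1].min(),P[:,1].max(),np.median(P[:,2])))
E
python3 -c "
from hk import *
go(.4625,-.3679,.09,90); hook()"
```

```text
t6.80 pos [ 463.8 -369.    93.9] yaw 60.06 tilt [ 0.0038 -0.0035] F [ 0.5 -0.1 -1.8] gap 14.0 gf 30.0 q1 -0.75 q6 -1.80
  delta tool mm [1.7 0.3 3.8] rz -29.94
(-0.1, -0.05) 714 x -70.1..-50.0 y -6.4..7.6 z(down) -28.6
(-0.05, -0.02) 357 x -50.0..-20.0 y -6.4..7.6 z(down) -28.7
(0.02, 0.04) 1208 x 20.0..40.0 y -6.4..7.5 z(down) -28.8
(0.045, 0.057) 802 x 45.1..57.0 y -6.1..7.6 z(down) -28.7
(0.06, 0.07) 2623 x 60.0..69.9 y -24.4..25.7 z(down) -28.7
```

Request:
{"fn": "step_arm", "kwargs": {"rows": [{"dx": 12,"dy": 0,"dz": 0,"rx": 0,"ry": 0,"rz": 0,"gripper": 5},{"dx": 16,"dy": 0,"dz": 0,"rx": 0,"ry": 0,"rz": 0,"gripper": 5},{"dx": 16,"dy": 0,"dz": 0,"rx": 0,"ry": 0,"rz": -5,"gripper": 5},{"dx": 16,"dy": 0,"dz": 0,"rx": 0,"ry": 0,"rz": -5,"gripper": 5},{"dx": 10,"dy": 0,"dz": 0,"rx": 0,"ry": 0,"rz": -5,"gripper": 5},{"dx": 0,"dy": 0,"dz": 0,"rx": 0,"ry": 0,"rz": -5,"gripper": 5},{"dx": 0,"dy": 0,"dz": 0,"rx": 0,"ry": 0,"rz": -5,"gripper": 5},{"dx": 0,"dy": 0,"dz": 0,"rx": 0,"ry": 0,"rz": -5,"gripper": 5},{"dx": 0,"dy": 0,"dz": 0,"rx": 0,"ry": 0,"rz": 0,"gripper": 5}]}}

```text
clock: 7.6
position: [0.3999, -0.3352, 0.0891]
tcp_rot: [0.008, -3.14, -0.002]
ft_force: [0.1, 0.2, -2.8]
finger_gap: 0.145
finger_force: 30.0
```

```bash
python3 - <<'E'
from hk import *
go(.390,-.170,.085,90); hook()
b=shot('side');W=pts(b);X,Y,Z=np.moveaxis(W,-1,0)
for y0,y1 in((.03,.14),(-.22,-.12)):
    m=(X>.66)&(X<.8)&(Y>y0)&(Y<y1)&(Z>.02)&(Z<.045); print(m.sum(),cv2.minAreaRect((W[m][:,:2]*1000).astype(np.float32)))
E
```

```text
t7.60 pos [ 399.9 -335.2   89.1] yaw 90.28 tilt [-0.0011  0.0011] F [ 0.1  0.2 -2.8] gap 13.5 gf 30.0 q1 -0.79 q6 -2.36
  delta tool mm [  9.1 165.3   4.3] rz 0.28
(-0.1, -0.05) 670 x -70.4..-50.0 y -6.1..7.8 z(down) -26.5
(-0.05, -0.02) 372 x -50.0..-20.1 y -6.3..7.7 z(down) -26.6
(0.02, 0.04) 1214 x 20.0..40.0 y -6.6..7.6 z(down) -26.8
(0.045, 0.057) 809 x 45.0..57.0 y -6.4..7.4 z(down) -26.6
(0.06, 0.07) 2600 x 60.0..70.0 y -24.7..25.4 z(down) -26.7
0 ((0.0, 0.0), (0.0, 0.0), 0.0)
5 ((724.7675170898438, -196.90994262695312), (11.457701683044434, 3.779031276702881), 45.83055877685547)
```

Request:
{"fn": "step_arm", "kwargs": {"rows": [{"dx": 2,"dy": 20,"dz": 1,"rx": 0,"ry": 0,"rz": 0,"gripper": 5},{"dx": 2,"dy": 30,"dz": 1,"rx": 0,"ry": 0,"rz": 0,"gripper": 5},{"dx": 2,"dy": 30,"dz": 1,"rx": 0,"ry": 0,"rz": 0,"gripper": 5},{"dx": 2,"dy": 30,"dz": 1,"rx": 0,"ry": 0,"rz": 0,"gripper": 5},{"dx": 1,"dy": 30,"dz": 0,"rx": 0,"ry": 0,"rz": 0,"gripper": 5},{"dx": 0,"dy": 20,"dz": 0,"rx": 0,"ry": 0,"rz": 0,"gripper": 5},{"dx": 0,"dy": 5,"dz": 0,"rx": 0,"ry": 0,"rz": 0.2,"gripper": 5},{"dx": 0,"dy": 0,"dz": 0,"rx": 0,"ry": 0,"rz": 0,"gripper": 5}]}}

```text
clock: 8.37
position: [0.3912, -0.1699, 0.086]
tcp_rot: [-0.005, -3.141, -0.0]
ft_force: [0.8, -0.3, -2.1]
finger_gap: 0.149
finger_force: 30.0
```

```bash
python3 - <<'E'
from hk import *
go(.511,-.170,.085,90)
b=shot('top','t2');W=pts(b);X,Y,Z=np.moveaxis(W,-1,0)
for y0,y1 in((.03,.14),(-.22,-.12)):
    m=(X>.64)&(X<.8)&(Y>y0)&(Y<y1)&(Z>.02)&(Z<.045); print(m.sum(),cv2.minAreaRect((W[m][:,:2]*1000).astype(np.float32)))
b=shot('side','s2');W=pts(b);X,Y,Z=np.moveaxis(W,-1,0)
for y0,y1 in((.03,.14),(-.22,-.12)):
    m=(X>.64)&(X<.8)&(Y>y0)&(Y<y1)&(Z>.02)&(Z<.045); print(m.sum(),cv2.minAreaRect((W[m][:,:2]*1000).astype(np.float32)))
E
```

```text
t8.37 pos [ 391.2 -169.9   86. ] yaw 89.83 tilt [-0.0003  0.0001] F [ 0.8 -0.3 -2.1] gap 13.8 gf 30.0 q1 -0.52 q6 -2.09
  delta tool mm [-119.8    0.2    0.9] rz -0.17
128 ((721.7167358398438, 84.82987213134766), (34.49644470214844, 59.63681411743164), 6.193270683288574)
147 ((705.9906616210938, -168.8585968017578), (30.011808395385742, 59.29313659667969), 0.8693999648094177)
26 ((733.251953125, 62.83174133300781), (43.35169219970703, 16.715585708618164), 43.07386779785156)
146 ((707.1795654296875, -172.77346801757812), (38.36134338378906, 61.65837860107422), 4.056683540344238)
```

Request:
{"fn": "step_arm", "kwargs": {"rows": [{"dx": -15,"dy": 0,"dz": 0,"rx": 0,"ry": 0,"rz": 0,"gripper": 5},{"dx": -25,"dy": 0,"dz": 0,"rx": 0,"ry": 0,"rz": 0,"gripper": 5},{"dx": -30,"dy": 0,"dz": 0,"rx": 0,"ry": 0,"rz": 0,"gripper": 5},{"dx": -25,"dy": 0,"dz": 0,"rx": 0,"ry": 0,"rz": 0,"gripper": 5},{"dx": -15,"dy": 0,"dz": 0,"rx": 0,"ry": 0,"rz": 0,"gripper": 5},{"dx": -11,"dy": 0,"dz": 0,"rx": 0,"ry": 0,"rz": 0,"gripper": 5},{"dx": 0,"dy": 0,"dz": 0,"rx": 0,"ry": 0,"rz": 0,"gripper": 5},{"dx": 0,"dy": 0,"dz": 12,"rx": 0,"ry": 0,"rz": 0,"gripper": 5},{"dx": 0,"dy": 0,"dz": 14,"rx": 0,"ry": 0,"rz": 0,"gripper": 5},{"dx": 0,"dy": 0,"dz": 12,"rx": 0,"ry": 0,"rz": 0,"gripper": 5},{"dx": 0,"dy": 0,"dz": 6,"rx": 0,"ry": 0,"rz": 0,"gripper": 5},{"dx": 0,"dy": 0,"dz": 0,"rx": 0,"ry": 0,"rz": 0,"gripper": 5}]}}

```text
clock: 9.47
position: [0.5109, -0.171, 0.0403]
tcp_rot: [-0.005, -3.139, -0.002]
ft_force: [-0.1, -0.1, -3.1]
finger_gap: 0.145
finger_force: 30.0
```

```bash
python3 - <<'E'
from hk import *
go(.340,-.170,.039,90); hook()
b=shot('top','t3');W=pts(b);X,Y,Z=np.moveaxis(W,-1,0)
for y0,y1 in((.03,.14),(-.22,-.12)):
    m=(X>.64)&(X<.8)&(Y>y0)&(Y<y1)&(Z>.02)&(Z<.045); print(m.sum(),cv2.minAreaRect((W[m][:,:2]*1000).astype(np.float32)))
s=shot('side')
cv2.imwrite('pics/ts3.png',np.hstack([cv2.resize(b['frame'][60:210,190:390],(400,300),interpolation=2),cv2.resize(s['frame'][130:280,230:430],(400,300),interpolation=2)]))
E
```

```text
t9.47 pos [ 510.9 -171.    40.3] yaw 89.82 tilt [-0.0028  0.0012] F [-0.1 -0.1 -3.1] gap 13.5 gf 30.0 q1 -0.41 q6 -1.98
  delta tool mm [170.9   0.4   1.8] rz -0.18
(-0.1, -0.05) 654 x -69.1..-50.0 y -6.3..7.7 z(down) -25.5
(-0.05, -0.02) 361 x -49.9..-20.0 y -6.3..7.6 z(down) -25.6
(0.02, 0.04) 1210 x 20.0..40.0 y -6.3..7.6 z(down) -25.9
(0.045, 0.057) 793 x 45.0..57.0 y -6.0..7.7 z(down) -25.8
(0.06, 0.07) 2586 x 60.0..70.0 y -24.3..25.9 z(down) -25.9
124 ((722.180908203125, 84.49903106689453), (34.73654556274414, 59.00741958618164), 5.502415180206299)
125 ((716.64013671875, -168.3363037109375), (50.83810806274414, 58.83770751953125), 1.9405356645584106)
```

View pics/ts3.png

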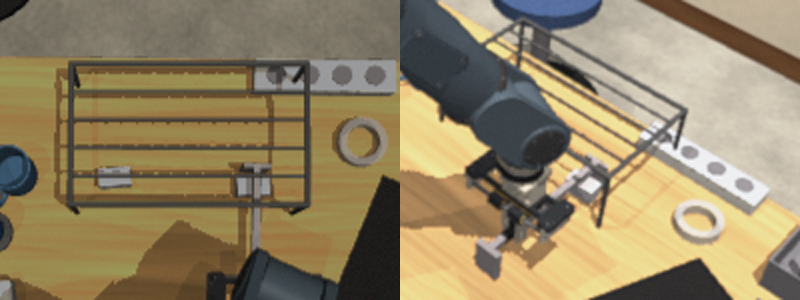

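The blade, at (255,167), stands behind block 2. Now I pull.

Request:
{"fn": "step_arm", "kwargs": {"rows": [{"dx": 5,"dy": 0,"dz": 1,"rx": 0,"ry": 0,"rz": 0,"gripper": 5},{"dx": 5,"dy": 0,"dz": 0,"rx": 0,"ry": 0,"rz": 0,"gripper": 5},{"dx": 8,"dy": 0,"dz": 0,"rx": 0,"ry": 0,"rz": 0,"gripper": 5},{"dx": 15,"dy": 0,"dz": 0,"rx": 0,"ry": 0,"rz": 0,"gripper": 5},{"dx": 20,"dy": 0,"dz": 0,"rx": 0,"ry": 0,"rz": 0,"gripper": 5},{"dx": 22,"dy": 0,"dz": 0,"rx": 0,"ry": 0,"rz": 0,"gripper": 5},{"dx": 22,"dy": 0,"dz": 0,"rx": 0,"ry": 0,"rz": 0,"gripper": 5},{"dx": 22,"dy": 0,"dz": 0,"rx": 0,"ry": 0,"rz": 0,"gripper": 5},{"dx": 22,"dy": 0,"dz": 0,"rx": 0,"ry": 0,"rz": 0,"gripper": 5},{"dx": 18,"dy": 0,"dz": 0,"rx": 0,"ry": 0,"rz": 0,"gripper": 5},{"dx": 10,"dy": 0,"dz": 0,"rx": 0,"ry": 0,"rz": 0,"gripper": 5},{"dx": 4,"dy": 0,"dz": 0,"rx": 0,"ry": 0,"rz": 0,"gripper": 5}]}}

```text
clock: 10.62
position: [0.3379, -0.1704, 0.0413]
tcp_rot: [-0.005, -3.141, -0.0]
ft_force: [1.3, -0.9, -2.9]
finger_gap: 0.149
finger_force: 30.0
```

```bash
python3 - <<'E'
from hk import *
go(.340,-.170,.039,90); hook()
for n in('top','side'):
    b=shot(n,n+'4');W=pts(b);X,Y,Z=np.moveaxis(W,-1,0)
    for y0,y1 in((.03,.14),(-.22,-.12)):
        m=(X>.48)&(X<.8)&(Y>y0)&(Y<y1)&(Z>.02)&(Z<.042); print(m.sum(),cv2.minAreaRect((W[m][:,:2]*1000).astype(np.float32)))
E
```

```text
t10.62 pos [ 337.9 -170.4   41.3] yaw 89.81 tilt [-0.0001  0.0001] F [ 1.3 -0.9 -2.9] gap 13.9 gf 30.0 q1 -0.59 q6 -2.16
  delta tool mm [-2.1  0.4  2.3] rz -0.19
(-0.1, -0.05) 670 x -69.4..-50.1 y -6.3..7.8 z(down) -26.6
(-0.05, -0.02) 355 x -50.0..-20.0 y -6.3..7.6 z(down) -26.7
(0.02, 0.04) 1206 x 20.0..40.0 y -6.3..7.5 z(down) -27.0
(0.045, 0.057) 793 x 45.0..57.0 y -6.4..7.6 z(down) -26.9
(0.06, 0.07) 2620 x 60.0..70.0 y -24.3..25.6 z(down) -27.0
126 ((722.0638427734375, 84.7685546875), (35.02650833129883, 59.347652435302734), 6.404291152954102)
115 ((550.635986328125, -166.49520874023438), (40.37672424316406, 58.3167610168457), 0.96048903465271)
122 ((720.8544921875, 79.98548889160156), (42.34172439575195, 62.32254409790039), 5.746983528137207)
127 ((545.153076171875, -171.3179473876953), (45.1633186340332, 63.19840621948242), 7.966800689697266)
```

Request:
{"fn": "step_arm", "kwargs": {"rows": [{"dx": -6,"dy": 0,"dz": 0,"rx": 0,"ry": 0,"rz": 0,"gripper": 5},{"dx": 0,"dy": 0,"dz": -15,"rx": 0,"ry": 0,"rz": 0,"gripper": 5},{"dx": 0,"dy": 0,"dz": -18,"rx": 0,"ry": 0,"rz": 0,"gripper": 5},{"dx": 0,"dy": 0,"dz": -12,"rx": 0,"ry": 0,"rz": 0,"gripper": 5},{"dx": -4,"dy": 25,"dz": 0,"rx": 0,"ry": 0,"rz": 0,"gripper": 5},{"dx": -6,"dy": 35,"dz": 0,"rx": 0,"ry": 0,"rz": 0,"gripper": 5},{"dx": -6,"dy": 38,"dz": 0,"rx": 0,"ry": 0,"rz": 0,"gripper": 5},{"dx": -6,"dy": 38,"dz": 0,"rx": 0,"ry": 0,"rz": 0,"gripper": 5},{"dx": -6,"dy": 38,"dz": 0,"rx": 0,"ry": 0,"rz": 0,"gripper": 5},{"dx": -6,"dy": 35,"dz": 0,"rx": 0,"ry": 0,"rz": 0,"gripper": 5},{"dx": -4,"dy": 30,"dz": 0,"rx": 0,"ry": 0,"rz": 0,"gripper": 5},{"dx": 0,"dy": 14,"dz": 0,"rx": 0,"ry": 0,"rz": 0,"gripper": 5}]}}

```text
clock: 11.77
position: [0.3853, 0.0858, 0.0863]
tcp_rot: [-0.0, 3.14, 0.001]
ft_force: [0.8, -0.0, -2.6]
finger_gap: 0.146
finger_force: 30.0
```

```bash
python3 - <<'E'
from hk import *
go(.527,.0825,.085,90); hook()
for n in('top','side'):
    b=shot(n,n+'5');W=pts(b);X,Y,Z=np.moveaxis(W,-1,0)
    for y0,y1 in((.03,.14),(-.22,-.12)):
        m=(X>.48)&(X<.8)&(Y>y0)&(Y<y1)&(Z>.02)&(Z<.042); print(m.sum(),cv2.minAreaRect((W[m][:,:2]*1000).astype(np.float32)))
E
```

```text
t11.77 pos [385.3  85.8  86.3] yaw 90.01 tilt [0.0015 0.0005] F [ 0.8 -0.  -2.6] gap 13.6 gf 30.0 q1 0.10 q6 -1.47
  delta tool mm [-141.7   -3.3    1.5] rz 0.01
(-0.1, -0.05) 690 x -69.3..-50.0 y -6.9..7.1 z(down) -26.7
(-0.05, -0.02) 368 x -50.0..-20.1 y -7.0..7.0 z(down) -26.8
(0.02, 0.04) 1208 x 20.0..40.0 y -6.9..6.9 z(down) -26.9
(0.045, 0.057) 800 x 45.0..57.0 y -6.6..7.1 z(down) -26.9
(0.06, 0.07) 2588 x 60.0..70.0 y -25.1..25.1 z(down) -26.9
127 ((722.0230712890625, 84.6729507446289), (34.26353454589844, 59.384033203125), 5.489630222320557)
151 ((545.0814208984375, -166.81173706054688), (29.267009735107422, 59.01313018798828), 0.9567146301269531)
118 ((719.9993896484375, 81.26229858398438), (39.48385238647461, 65.33041381835938), 0.2768285274505615)
165 ((543.8085327148438, -169.8275604248047), (35.87981033325195, 63.390506744384766), 0.048421308398246765)
```

Request:
{"fn": "step_arm", "kwargs": {"rows": [{"dx": -15,"dy": -1,"dz": 0,"rx": 0,"ry": 0,"rz": 0,"gripper": 5},{"dx": -25,"dy": -1,"dz": 0,"rx": 0,"ry": 0,"rz": 0,"gripper": 5},{"dx": -32,"dy": -1,"dz": 0,"rx": 0,"ry": 0,"rz": 0,"gripper": 5},{"dx": -32,"dy": 0,"dz": 0,"rx": 0,"ry": 0,"rz": 0,"gripper": 5},{"dx": -20,"dy": 0,"dz": 0,"rx": 0,"ry": 0,"rz": 0,"gripper": 5},{"dx": -15,"dy": 0,"dz": 0,"rx": 0,"ry": 0,"rz": 0,"gripper": 5},{"dx": -3,"dy": 0,"dz": 0,"rx": 0,"ry": 0,"rz": 0,"gripper": 5},{"dx": 0,"dy": 0,"dz": 12,"rx": 0,"ry": 0,"rz": 0,"gripper": 5},{"dx": 0,"dy": 0,"dz": 14,"rx": 0,"ry": 0,"rz": 0,"gripper": 5},{"dx": 0,"dy": 0,"dz": 12,"rx": 0,"ry": 0,"rz": 0,"gripper": 5},{"dx": 0,"dy": 0,"dz": 6,"rx": 0,"ry": 0,"rz": 0,"gripper": 5},{"dx": 0,"dy": 0,"dz": 1,"rx": 0,"ry": 0,"rz": 0,"gripper": 5}]}}

```text
clock: 12.92
position: [0.5249, 0.0785, 0.0398]
tcp_rot: [-0.005, -3.139, 0.0]
ft_force: [-0.2, -0.3, -2.4]
finger_gap: 0.146
finger_force: 30.0
```

```bash
python3 - <<'E'
from hk import *
go(.340,.0825,.039,90)
for n in('top',):
    b=shot(n,n+'6');W=pts(b);X,Y,Z=np.moveaxis(W,-1,0)
    for z0,z1 in((.02,.042),(.05,.09)):
        m=(X>.66)&(X<.85)&(Y>.03)&(Y<.14)&(Z>z0)&(Z<z1); print(m.sum(),cv2.minAreaRect((W[m][:,:2]*1000).astype(np.float32)))
E
```

```text
t12.92 pos [524.9  78.5  39.8] yaw 89.84 tilt [-0.0024 -0.0002] F [-0.2 -0.3 -2.4] gap 13.6 gf 30.0 q1 0.06 q6 -1.51
  delta tool mm [184.9   3.4   1.3] rz -0.16
103 ((727.4961547851562, 83.91932678222656), (48.15079879760742, 58.82368850708008), 0.8339475989341736)
120 ((708.8013916015625, 78.57987976074219), (47.32697296142578, 94.626708984375), 89.25159454345703)
```

Request:
{"fn": "step_arm", "kwargs": {"rows": [{"dx": 5,"dy": 1,"dz": 0,"rx": 0,"ry": 0,"rz": 0,"gripper": 5},{"dx": 5,"dy": 1,"dz": 0,"rx": 0,"ry": 0,"rz": 0,"gripper": 5},{"dx": 8,"dy": 0,"dz": 0,"rx": 0,"ry": 0,"rz": 0,"gripper": 5},{"dx": 15,"dy": 0,"dz": 0,"rx": 0,"ry": 0,"rz": 0,"gripper": 5},{"dx": 22,"dy": 0,"dz": 0,"rx": 0,"ry": 0,"rz": 0,"gripper": 5},{"dx": 24,"dy": 0,"dz": 0,"rx": 0,"ry": 0,"rz": 0,"gripper": 5},{"dx": 24,"dy": 0,"dz": 0,"rx": 0,"ry": 0,"rz": 0,"gripper": 5},{"dx": 24,"dy": 0,"dz": 0,"rx": 0,"ry": 0,"rz": 0,"gripper": 5},{"dx": 24,"dy": 0,"dz": 0,"rx": 0,"ry": 0,"rz": 0,"gripper": 5},{"dx": 20,"dy": 0,"dz": 0,"rx": 0,"ry": 0,"rz": 0,"gripper": 5},{"dx": 10,"dy": 0,"dz": 0,"rx": 0,"ry": 0,"rz": 0,"gripper": 5},{"dx": 4,"dy": 0,"dz": 0,"rx": 0,"ry": 0,"rz": 0,"gripper": 5}]}}

```text
clock: 13.97
position: [0.3395, 0.0815, 0.0414]
tcp_rot: [-0.003, -3.142, 0.0]
ft_force: [2.0, -1.2, -2.5]
finger_gap: 0.148
finger_force: 30.0
```

```bash
python3 - <<'E'
from hk import *
go(.4625,-.3679,.09,60); hook()
for n in('top','side'):
    b=shot(n,n+'7');W=pts(b);X,Y,Z=np.moveaxis(W,-1,0)
    for y0,y1 in((.03,.14),(-.22,-.12)):
        m=(X>.48)&(X<.8)&(Y>y0)&(Y<y1)&(Z>.02)&(Z<.042); print(m.sum(),cv2.minAreaRect((W[m][:,:2]*1000).astype(np.float32)))
E
```

```text
t13.97 pos [339.5  81.5  41.4] yaw 89.88 tilt [-0. -0.] F [ 2.  -1.2 -2.5] gap 13.8 gf 30.0 q1 0.10 q6 -1.47
  delta tool mm [-123.9 -449.1  -48.6] rz 29.88
(-0.1, -0.05) 663 x -69.4..-50.0 y -6.5..7.5 z(down) -26.5
(-0.05, -0.02) 349 x -50.0..-20.0 y -6.5..7.5 z(down) -26.6
(0.02, 0.04) 1199 x 20.0..40.0 y -6.5..7.4 z(down) -27.0
(0.045, 0.057) 803 x 45.0..57.0 y -6.2..7.6 z(down) -26.9
(0.06, 0.07) 2595 x 60.0..70.0 y -24.5..25.5 z(down) -27.1
110 ((546.5240478515625, 86.30545806884766), (32.862998962402344, 55.113712310791016), 0.5749285221099854)
151 ((545.0284423828125, -166.64122009277344), (29.209468841552734, 59.274864196777344), 0.9100509881973267)
103 ((550.7118530273438, 81.2904052734375), (66.37646484375, 45.11552810668945), 87.59078216552734)
169 ((544.4505004882812, -171.83509826660156), (62.38811492919922, 38.28303909301758), 89.81120300292969)
```

Request:
{"fn": "step_arm", "kwargs": {"rows": [{"dx": -8,"dy": 0,"dz": 0,"rx": 0,"ry": 0,"rz": 0,"gripper": 5},{"dx": 0,"dy": 0,"dz": -15,"rx": 0,"ry": 0,"rz": 0,"gripper": 5},{"dx": 0,"dy": 0,"dz": -20,"rx": 0,"ry": 0,"rz": 0,"gripper": 5},{"dx": 0,"dy": 0,"dz": -14,"rx": 0,"ry": 0,"rz": 0,"gripper": 5},{"dx": 0,"dy": -20,"dz": 0,"rx": 0,"ry": 0,"rz": 0,"gripper": 5},{"dx": -2,"dy": -30,"dz": 0,"rx": 0,"ry": 0,"rz": 0,"gripper": 5},{"dx": -2,"dy": -35,"dz": 0,"rx": 0,"ry": 0,"rz": 0,"gripper": 5},{"dx": -2,"dy": -35,"dz": 0,"rx": 0,"ry": 0,"rz": 0,"gripper": 5},{"dx": -2,"dy": -35,"dz": 0,"rx": 0,"ry": 0,"rz": 0,"gripper": 5},{"dx": -2,"dy": -35,"dz": 0,"rx": 0,"ry": 0,"rz": 0,"gripper": 5},{"dx": -2,"dy": -35,"dz": 0,"rx": 0,"ry": 0,"rz": 0,"gripper": 5},{"dx": -2,"dy": -35,"dz": 0,"rx": 0,"ry": 0,"rz": 0,"gripper": 5}]}}

```text
clock: 15.12
position: [0.363, -0.1815, 0.0902]
tcp_rot: [0.005, 3.141, -0.001]
ft_force: [0.7, 0.5, -2.7]
finger_gap: 0.15
finger_force: 30.0
```

Request:
{"fn": "step_arm", "kwargs": {"rows": [{"dx": -2,"dy": -35,"dz": 0,"rx": 0,"ry": 0,"rz": 0,"gripper": 5},{"dx": -2,"dy": -35,"dz": 0,"rx": 0,"ry": 0,"rz": 0,"gripper": 5},{"dx": -2,"dy": -35,"dz": 0,"rx": 0,"ry": 0,"rz": 0,"gripper": 5},{"dx": -2,"dy": -35,"dz": 0,"rx": 0,"ry": 0,"rz": 0,"gripper": 5},{"dx": 0,"dy": -25,"dz": 0,"rx": 0,"ry": 0,"rz": 0,"gripper": 5},{"dx": 0,"dy": -10,"dz": 0,"rx": 0,"ry": 0,"rz": 5,"gripper": 5},{"dx": 0,"dy": 0,"dz": 0,"rx": 0,"ry": 0,"rz": 5,"gripper": 5},{"dx": 0,"dy": 0,"dz": 0,"rx": 0,"ry": 0,"rz": 5,"gripper": 5},{"dx": 0,"dy": 0,"dz": 0,"rx": 0,"ry": 0,"rz": 5,"gripper": 5},{"dx": 0,"dy": 0,"dz": 0,"rx": 0,"ry": 0,"rz": 5,"gripper": 5},{"dx": 0,"dy": 0,"dz": 0,"rx": 0,"ry": 0,"rz": 5,"gripper": 5},{"dx": 0,"dy": 0,"dz": 0,"rx": 0,"ry": 0,"rz": 0,"gripper": 5}]}}

```text
clock: 16.12
position: [0.3704, -0.3546, 0.0899]
tcp_rot: [0.823, 3.032, -0.0]
ft_force: [-0.8, -0.1, -2.7]
finger_gap: 0.148
finger_force: 30.0
```

```bash
python3 - <<'E'
from hk import *
go(.4625,-.3679,.05,60); hook()
E
```

```text
t16.12 pos [ 370.4 -354.6   89.9] yaw 59.62 tilt [ 0.0002 -0.0003] F [-0.8 -0.1 -2.7] gap 13.8 gf 30.0 q1 -0.85 q6 -1.89
  delta tool mm [-86.2  35.2  39.9] rz -0.38
(-0.1, -0.05) 674 x -70.7..-50.0 y -6.5..7.5 z(down) -26.5
(-0.05, -0.02) 361 x -50.0..-20.0 y -6.4..7.6 z(down) -26.7
(0.02, 0.04) 1211 x 20.0..40.0 y -6.1..7.7 z(down) -26.9
(0.045, 0.057) 793 x 45.0..57.0 y -6.1..7.9 z(down) -26.8
(0.06, 0.07) 2607 x 60.0..70.0 y -24.2..26.1 z(down) -26.9
```

Request:
{"fn": "step_arm", "kwargs": {"rows": [{"dx": -15,"dy": 6,"dz": 0,"rx": 0,"ry": 0,"rz": -0.4,"gripper": 5},{"dx": -25,"dy": 10,"dz": 0,"rx": 0,"ry": 0,"rz": 0,"gripper": 5},{"dx": -25,"dy": 10,"dz": 0,"rx": 0,"ry": 0,"rz": 0,"gripper": 5},{"dx": -15,"dy": 7,"dz": 0,"rx": 0,"ry": 0,"rz": 0,"gripper": 5},{"dx": -6,"dy": 2,"dz": 15,"rx": 0,"ry": 0,"rz": 0,"gripper": 5},{"dx": 0,"dy": 0,"dz": 15,"rx": 0,"ry": 0,"rz": 0,"gripper": 5},{"dx": 0,"dy": 0,"dz": 8,"rx": 0,"ry": 0,"rz": 0,"gripper": 5},{"dx": 0,"dy": 0,"dz": 0,"rx": 0,"ry": 0,"rz": 0,"gripper": 5}]}}

```text
clock: 16.83
position: [0.4611, -0.3655, 0.0501]
tcp_rot: [-0.802, -3.034, -0.002]
ft_force: [-0.6, 0.3, -1.1]
finger_gap: 0.148
finger_force: 30.0
```

```bash
python3 - <<'E'
from hk import *
go(.4625,-.3679,.041,60)
E
```

```text
t16.83 pos [ 461.1 -365.5   50.1] yaw 60.37 tilt [-0.0025  0.0022] F [-0.6  0.3 -1.1] gap 13.8 gf 30.0 q1 -0.75 q6 -1.80
  delta tool mm [-2.4 -1.4  9.1] rz 0.37
```

Request:
{"fn": "step_arm", "kwargs": {"rows": [{"dx": -1,"dy": -1.4,"dz": 4,"rx": 0,"ry": 0,"rz": 0.4,"gripper": 5},{"dx": 0,"dy": 0,"dz": 2,"rx": 0,"ry": 0,"rz": 0,"gripper": 5},{"dx": 0,"dy": 0,"dz": 1.5,"rx": 0,"ry": 0,"rz": 0,"gripper": 5},{"dx": 0,"dy": 0,"dz": 0,"rx": 0,"ry": 0,"rz": 0,"gripper": 5},{"dx": 0,"dy": 0,"dz": 0,"rx": 0,"ry": 0,"rz": 0,"gripper": 5}]}}

```text
clock: 17.25
position: [0.4621, -0.3679, 0.0449]
tcp_rot: [0.817, 3.033, -0.0]
ft_force: [0.4, 1.0, -2.2]
finger_gap: 0.147
finger_force: 30.0
```

Request:
{"fn": "step_arm", "kwargs": {"rows": [{"dx": 0,"dy": 0,"dz": 2,"rx": 0,"ry": 0,"rz": 0,"gripper": 5},{"dx": 0,"dy": 0,"dz": 1.5,"rx": 0,"ry": 0,"rz": 0,"gripper": 5},{"dx": 0,"dy": 0,"dz": 0,"rx": 0,"ry": 0,"rz": 0,"gripper": 5},{"dx": 0,"dy": 0,"dz": 0,"rx": 0,"ry": 0,"rz": 0,"gripper": 5}]}}

```text
clock: 17.58
position: [0.4619, -0.3677, 0.041]
tcp_rot: [-0.817, -3.033, -0.0]
ft_force: [-0.2, -0.5, -2.3]
finger_gap: 0.148
finger_force: 30.0
```

Request:
{"fn": "step_arm", "kwargs": {"rows": [{"dx": 0,"dy": 0,"dz": 0.8,"rx": 0,"ry": 0,"rz": 0,"gripper": 5},{"dx": 0,"dy": 0,"dz": 0.4,"rx": 0,"ry": 0,"rz": 0,"gripper": 5},{"dx": 0,"dy": 0,"dz": 0,"rx": 0,"ry": 0,"rz": 0,"gripper": 5},{"dx": 0,"dy": 0,"dz": 0,"rx": 0,"ry": 0,"rz": 0,"gripper": 5}]}}

```text
clock: 17.92
position: [0.462, -0.3679, 0.0401]
tcp_rot: [0.817, 3.033, -0.0]
ft_force: [-2.1, -0.0, 1.4]
finger_gap: 0.154
finger_force: 30.0
```

Request:
{"fn": "step_arm", "kwargs": {"rows": [{"dx": 0,"dy": 0,"dz": 0,"rx": 0,"ry": 0,"rz": 0,"gripper": 45},{"dx": 0,"dy": 0,"dz": 0,"rx": 0,"ry": 0,"rz": 0,"gripper": 45},{"dx": 0,"dy": 0,"dz": 0,"rx": 0,"ry": 0,"rz": 0,"gripper": 45},{"dx": 0,"dy": 0,"dz": 0,"rx": 0,"ry": 0,"rz": 0,"gripper": 45},{"dx": 0,"dy": 0,"dz": 0,"rx": 0,"ry": 0,"rz": 0,"gripper": 45},{"dx": 0,"dy": 0,"dz": -15,"rx": 0,"ry": 0,"rz": 0,"gripper": 45},{"dx": 0,"dy": 0,"dz": -30,"rx": 0,"ry": 0,"rz": 0,"gripper": 90},{"dx": 0,"dy": 0,"dz": -35,"rx": 0,"ry": 0,"rz": 0,"gripper": 90},{"dx": 0,"dy": 0,"dz": -35,"rx": 0,"ry": 0,"rz": 0,"gripper": 90},{"dx": 0,"dy": 0,"dz": -35,"rx": 0,"ry": 0,"rz": 0,"gripper": 90},{"dx": 0,"dy": 0,"dz": -20,"rx": 0,"ry": 0,"rz": 0,"gripper": 90}]}}

```text
clock: 18.83
position: [0.4627, -0.3684, 0.2139]
tcp_rot: [0.816, 3.03, -0.003]
ft_force: [-0.4, 0.4, 0.5]
finger_gap: 0.796
finger_force: 0.0
```

```bash
cat > hm.py <<'E'
from h import *
c=shot('wrist','w_hook'); W=pts(c)
go(.547,-.169,.15,90)
d=np.array([np.cos(np.radians(-30)),np.sin(np.radians(-30))]); n=np.array([-d[1],d[0]])
Z=W[...,2]; S=W[...,:2]@d; N=W[...,:2]@n
m=(Z>.05)&(Z<.08)&(abs(N+.087)<.04)&(S>.48)&(S<.66)
P=W[m]; print('tail s',(P[:,:2]@d).min(),'z',np.median(Z[m]))
for a in np.arange(.53,.66,.02):
    k=m&(S>a)&(S<a+.01); q=N[k]; print(round(a,2),k.sum(),((q.max()+q.min())*500).round(1) if k.any() else '')
E
python3 hm.py
```

```text
t18.88 pos [ 463.6 -369.2  216.6] yaw 59.86 tilt [ 0.0061 -0.0057] F [ 1.1 -0.3  3. ] gap 77.6 gf 0.0 q1 -0.75 q6 -1.80
  delta tool mm [ 28.9 215.1  66. ] rz -30.14
tail s 0.5122483894558603 z 0.06666046470354073
0.53 145 -86.8
0.55 138 -86.8
0.57 138 -86.8
0.59 129 -86.9
0.61 115 -86.9
0.63 113 -87.5
0.65 106 -87.5
```

Request:
{"fn": "step_arm", "kwargs": {"rows": [{"dx": 0,"dy": 0,"dz": 0,"rx": 0,"ry": 0,"rz": -6,"gripper": 90},{"dx": 0,"dy": 0,"dz": 0,"rx": 0,"ry": 0,"rz": -6,"gripper": 90},{"dx": 0,"dy": 0,"dz": 0,"rx": 0,"ry": 0,"rz": -6,"gripper": 90},{"dx": 0,"dy": 0,"dz": 0,"rx": 0,"ry": 0,"rz": -6,"gripper": 90},{"dx": 0,"dy": 0,"dz": 0,"rx": 0,"ry": 0,"rz": -6,"gripper": 90},{"dx": -14,"dy": 34,"dz": 4,"rx": 0,"ry": 0,"rz": 0,"gripper": 90},{"dx": -14,"dy": 34,"dz": 8,"rx": 0,"ry": 0,"rz": 0,"gripper": 90},{"dx": -14,"dy": 34,"dz": 10,"rx": 0,"ry": 0,"rz": 0,"gripper": 90},{"dx": -14,"dy": 34,"dz": 10,"rx": 0,"ry": 0,"rz": 0,"gripper": 90},{"dx": -14,"dy": 34,"dz": 10,"rx": 0,"ry": 0,"rz": 0,"gripper": 90},{"dx": -11,"dy": 30,"dz": 4,"rx": 0,"ry": 0,"rz": 0,"gripper": 90},{"dx": 0,"dy": 0,"dz": 0,"rx": 0,"ry": 0,"rz": 0,"gripper": 90}]}}

```text
clock: 19.88
position: [0.5442, -0.1633, 0.1625]
tcp_rot: [0.002, -3.14, -0.003]
ft_force: [0.9, -0.2, -0.5]
finger_gap: 0.966
finger_force: 0.0
```

```bash
cat > bm.py <<'E'
from h import *
def blk(x,y,z=.034,r=.06):
    c=shot('wrist','w_blk'); W=pts(c); s=manip.state(); go()
    m=(abs(W[...,2]-z)<.009)&(abs(W[...,0]-x)<r)&(abs(W[...,1]-y)<r)
    n,l,st,_=cv2.connectedComponentsWithStats(m.astype(np.uint8)); k=1+st[1:,4].argmax(); P=W[l==k]
    print('n',len(P),'z',np.median(P[:,2]).round(4),cv2.minAreaRect((P[:,:2]*1000).astype(np.float32)))
    return c,W,l==k
E
python3 -c "
from bm import *
blk(.545,-.169); go(.545,-.169,.012,90)"
```

```text
t19.93 pos [ 543.8 -165.5  163. ] yaw 90.06 tilt [-0.0011  0.0007] F [ 0.8 -1.   0.8] gap 90.1 gf 0.0 q1 -0.38 q6 -1.95
  delta tool mm [0. 0. 0.] 
n 2211 z 0.0346 ((546.4918212890625, -168.0773162841797), (59.87580871582031, 34.02842712402344), 89.61083221435547)
t19.93 pos [ 543.8 -165.5  163. ] yaw 90.06 tilt [-0.0011  0.0007] F [ 0.8 -1.   0.8] gap 90.1 gf 0.0 q1 -0.38 q6 -1.95
  delta tool mm [ -1.3  -3.6 151. ] rz 0.06
```

Request:
{"fn": "step_arm", "kwargs": {"rows": [{"dx": -2.7,"dy": -2.6,"dz": 0,"rx": 0,"ry": 0,"rz": 0,"gripper": 92},{"dx": 0,"dy": 0,"dz": 35,"rx": 0,"ry": 0,"rz": 0,"gripper": 92},{"dx": 0,"dy": 0,"dz": 35,"rx": 0,"ry": 0,"rz": 0,"gripper": 92},{"dx": 0,"dy": 0,"dz": 35,"rx": 0,"ry": 0,"rz": 0,"gripper": 92},{"dx": 0,"dy": 0,"dz": 25,"rx": 0,"ry": 0,"rz": 0,"gripper": 92},{"dx": 0,"dy": 0,"dz": 15,"rx": 0,"ry": 0,"rz": 0,"gripper": 92},{"dx": 0,"dy": 0,"dz": 8,"rx": 0,"ry": 0,"rz": 0,"gripper": 92},{"dx": 0,"dy": 0,"dz": 1,"rx": 0,"ry": 0,"rz": 0,"gripper": 92},{"dx": 0,"dy": 0,"dz": 0,"rx": 0,"ry": 0,"rz": 0,"gripper": 92}]}}

```text
clock: 20.68
position: [0.5464, -0.1715, 0.0103]
tcp_rot: [0.005, 3.141, -0.0]
ft_force: [0.3, -0.6, 0.1]
finger_gap: 0.991
finger_force: 0.0
```

```bash
python3 -c "
from bm import *
blk(.5465,-.168); go(.5465,-.168,.008,89.6)"
```

```text
t20.73 pos [ 546.8 -171.4   10.8] yaw 89.81 tilt [ 0.0015 -0.0006] F [ 0.1  0.2 -0.2] gap 92.1 gf 0.0 q1 -0.39 q6 -1.95
  delta tool mm [0. 0. 0.] 
n 7830 z 0.0345 ((546.52685546875, -168.44113159179688), (34.921051025390625, 60.372432708740234), 0.06743574142456055)
t20.73 pos [ 546.8 -171.4   10.8] yaw 89.81 tilt [ 0.0015 -0.0006] F [ 0.1  0.2 -0.2] gap 92.1 gf 0.0 q1 -0.39 q6 -1.95
  delta tool mm [0.3 3.4 2.8] rz 0.21
```

Request:
{"fn": "step_arm", "kwargs": {"rows": [{"dx": 0,"dy": 3,"dz": 2,"rx": 0,"ry": 0,"rz": 0,"gripper": 50},{"dx": 0,"dy": 0,"dz": 0,"rx": 0,"ry": 0,"rz": 0,"gripper": 50},{"dx": 0,"dy": 0,"dz": 0,"rx": 0,"ry": 0,"rz": 0,"gripper": 50},{"dx": 0,"dy": 0,"dz": 0,"rx": 0,"ry": 0,"rz": 0,"gripper": 50},{"dx": 0,"dy": 0,"dz": 0,"rx": 0,"ry": 0,"rz": 0,"gripper": 50},{"dx": 0,"dy": 0,"dz": 0,"rx": 0,"ry": 0,"rz": 0,"gripper": 50},{"dx": 0,"dy": 0,"dz": 0,"rx": 0,"ry": 0,"rz": 0,"gripper": 50},{"dx": 0,"dy": 0,"dz": -5,"rx": 0,"ry": 0,"rz": 0,"gripper": 50},{"dx": 0,"dy": 0,"dz": -20,"rx": 0,"ry": 0,"rz": 0,"gripper": 50},{"dx": 0,"dy": 0,"dz": 0,"rx": 0,"ry": 0,"rz": 0,"gripper": 50}]}}

```text
clock: 21.57
position: [0.5474, -0.1681, 0.0353]
tcp_rot: [0.004, 3.139, -0.002]
ft_force: [0.4, -0.7, -0.6]
finger_gap: 0.643
finger_force: 30.0
```

```bash
python3 -c "
from bm import *
go(.42,.345,.25,98.6)
c=shot('wrist'); W=pts(c); s=manip.state(); R=Ro.from_rotvec(s['tcp_rot']).as_matrix(); T=(W-s['position'])@R*1e3
m=(abs(T[...,0])<45)&(abs(T[...,1])<45)&(abs(T[...,2]+27)<9); P=T[m]; print(len(P),P[:,2].mean(),cv2.minAreaRect(P[:,:2].astype(np.float32)))"
```

```text
t21.57 pos [ 547.4 -168.1   35.3] yaw 89.85 tilt [ 0.003  -0.0012] F [ 0.4 -0.7 -0.6] gap 59.8 gf 30.0 q1 -0.38 q6 -1.95
  delta tool mm [ 128.1  512.5 -215.7] rz -8.75
9298 -27.367794997007774 ((-0.40517616271972656, 0.22661972045898438), (34.940391540527344, 89.30200958251953), 0.37189072370529175)
```

Request:
{"fn": "step_arm", "kwargs": {"rows": [{"dx": 0,"dy": 0,"dz": -30,"rx": 0,"ry": 0,"rz": 0,"gripper": 50},{"dx": 0,"dy": 10,"dz": -35,"rx": 0,"ry": 0,"rz": 0,"gripper": 50},{"dx": 5,"dy": 25,"dz": -30,"rx": 0,"ry": 0,"rz": 0,"gripper": 50},{"dx": 8,"dy": 28,"dz": -25,"rx": 0,"ry": 0,"rz": 0,"gripper": 50},{"dx": 8,"dy": 30,"dz": -25,"rx": 0,"ry": 0,"rz": 0,"gripper": 50},{"dx": 8,"dy": 30,"dz": -25,"rx": 0,"ry": 0,"rz": 0,"gripper": 50},{"dx": 8,"dy": 32,"dz": -20,"rx": 0,"ry": 0,"rz": 0,"gripper": 50},{"dx": 8,"dy": 34,"dz": -15,"rx": 0,"ry": 0,"rz": 0,"gripper": 50},{"dx": 8,"dy": 34,"dz": -10,"rx": 0,"ry": 0,"rz": 0,"gripper": 50},{"dx": 8,"dy": 34,"dz": 0,"rx": 0,"ry": 0,"rz": 0,"gripper": 50},{"dx": 8,"dy": 34,"dz": 0,"rx": 0,"ry": 0,"rz": 0,"gripper": 50},{"dx": 8,"dy": 34,"dz": 0,"rx": 0,"ry": 0,"rz": 0,"gripper": 50}]}}

```text
clock: 22.62
position: [0.4692, 0.1591, 0.2473]
tcp_rot: [-0.004, -3.141, 0.0]
ft_force: [0.4, 0.0, -2.1]
finger_gap: 0.639
finger_force: 30.0
```

Request:
{"fn": "step_arm", "kwargs": {"rows": [{"dx": 8,"dy": 34,"dz": 0,"rx": 0,"ry": 0,"rz": 0,"gripper": 50},{"dx": 8,"dy": 34,"dz": 0,"rx": 0,"ry": 0,"rz": 0,"gripper": 50},{"dx": 8,"dy": 34,"dz": 0,"rx": 0,"ry": 0,"rz": 0,"gripper": 50},{"dx": 8,"dy": 34,"dz": 0,"rx": 0,"ry": 0,"rz": 0,"gripper": 50},{"dx": 8,"dy": 30,"dz": 0,"rx": 0,"ry": 0,"rz": 0,"gripper": 50},{"dx": 5,"dy": 20,"dz": 0,"rx": 0,"ry": 0,"rz": -4.4,"gripper": 50},{"dx": 0,"dy": 0,"dz": 0,"rx": 0,"ry": 0,"rz": -4.4,"gripper": 50},{"dx": 0,"dy": 0,"dz": 0,"rx": 0,"ry": 0,"rz": 0,"gripper": 50},{"dx": 0,"dy": 0,"dz": 0,"rx": 0,"ry": 0,"rz": 0,"gripper": 50}]}}

```text
clock: 23.37
position: [0.4253, 0.3435, 0.247]
tcp_rot: [0.234, -3.132, 0.001]
ft_force: [-0.7, 0.0, -1.5]
finger_gap: 0.645
finger_force: 30.0
```

```bash
cat > pm.py <<'E'
from h import *
c=shot('wrist','w_pan'); W=pts(c); X,Y,Z=np.moveaxis(W,-1,0); go()
s=manip.state()
def f(n,m):
    n_,l,st,_=cv2.connectedComponentsWithStats(m.astype(np.uint8)); k=1+st[1:,4].argmax(); P=W[l==k]
    print(n,len(P),'z',np.median(P[:,2]).round(4),cv2.minAreaRect((P[:,:2]*1000).astype(np.float32)))
f('fence',(abs(Z-.1)<.006)&(X>.45)&(X<.54)&(Y>.28)&(Y<.44))
f('pan',(abs(Z-.071)<.0035)&(X>.28)&(X<.53)&(Y>.22)&(Y<.45))
f('house',(Z>.05)&(Z<.115)&(X>.2)&(X<.54)&(Y>.22)&(Y<.47))
E
python3 pm.py; python3 -c "
import cv2; a=cv2.imread('pics/w_pan.png'); print(a.shape)"
```

```text
t23.42 pos [425.5 343.2 247.3] yaw 98.48 tilt [-0.0006 -0.0006] F [ 0.1  0.5 -2.2] gap 60.0 gf 30.0 q1 0.59 q6 -1.13
  delta tool mm [0. 0. 0.] 
(384, 512, 3)Traceback (most recent call last):
  File "pm.py", line 7, in <module>
    f('fence',(abs(Z-.1)<.006)&(X>.45)&(X<.54)&(Y>.28)&(Y<.44))
    ~^^^^^^^^^^^^^^^^^^^^^^^^^^^^^^^^^^^^^^^^^^^^^^^^^^^^^^^^^^
  File "pm.py", line 5, in f
    n_,l,st,_=cv2.connectedComponentsWithStats(m.astype(np.uint8)); k=1+st[1:,4].argmax(); P=W[l==k]
                                                                        ~~~~~~~~~~~~~~~^^
ValueError: attempt to get argmax of an empty sequence
```

View pics/w_pan.png

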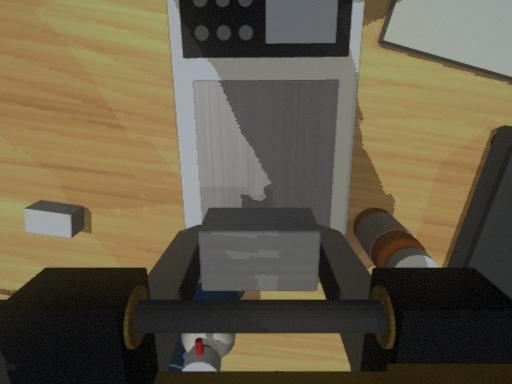

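The wrist view shows the held block at (260,250) hiding the fence, with the pan and keypad above it. I move forward so the fence comes into view.

Request:
{"fn": "step_arm", "kwargs": {"rows": [{"dx": -25,"dy": 0,"dz": 0,"rx": 0,"ry": 0,"rz": 0,"gripper": 50},{"dx": -35,"dy": 0,"dz": 0,"rx": 0,"ry": 0,"rz": 0,"gripper": 50},{"dx": -35,"dy": 0,"dz": 0,"rx": 0,"ry": 0,"rz": 0,"gripper": 50},{"dx": -25,"dy": 0,"dz": 0,"rx": 0,"ry": 0,"rz": 0,"gripper": 50},{"dx": 0,"dy": 0,"dz": 0,"rx": 0,"ry": 0,"rz": 0,"gripper": 50},{"dx": 0,"dy": 0,"dz": 0,"rx": 0,"ry": 0,"rz": 0,"gripper": 50},{"dx": 0,"dy": 0,"dz": 0,"rx": 0,"ry": 0,"rz": 0,"gripper": 50}]}}

```text
clock: 24.0
position: [0.5438, 0.3611, 0.2474]
tcp_rot: [0.234, -3.132, 0.001]
ft_force: [0.3, -0.2, -1.8]
finger_gap: 0.641
finger_force: 30.0
```

```bash
python3 pm.py
cat > pan.py <<'E'
from h import *
import sys
c=shot('wrist'); W=pts(c); s=manip.state()
th=np.radians(float(sys.argv[1]) if len(sys.argv)>1 else 8.6)
ex=np.array([np.cos(th),np.sin(th)]); ey=np.array([-ex[1],ex[0]])
U=W[...,:2]@ex; V=W[...,:2]@ey; Z=W[...,2]
F=(abs(Z-.1)<.007)&(W[...,0]>.45)&(W[...,0]<.55)&(W[...,1]>.28)&(W[...,1]<.44)
print('fence top U',np.percentile(U[F],[1,50,99]).round(4),'V',np.percentile(V[F],[.5,99.5]).round(4), 'Vmid',((V[F].max()+V[F].min())/2).round(4))
# front face: front-edge U of the fence per V slice
vm=(V[F].max()+V[F].min())/2
for v in np.arange(-.036,.037,.008):
    k=F&(abs(V-vm-v)<.003)
    print(round(v,3),k.sum(),(np.percentile(U[k],2)*1e3).round(1) if k.any() else '')
E
python3 pan.py
```

```text
t24.05 pos [543.6 361.3 247.8] yaw 98.58 tilt [-0.0005 -0.0002] F [ 0.6  0.6 -2. ] gap 59.7 gf 30.0 q1 0.52 q6 -1.21
  delta tool mm [0. 0. 0.] 
fence 1042 z 0.1006 ((502.6356506347656, 363.54266357421875), (12.128972053527832, 79.60126495361328), 9.343836784362793)
pan 19294 z 0.0707 ((445.7763671875, 354.73138427734375), (132.955810546875, 150.83837890625), 8.768919944763184)
house 26297 z 0.0704 ((447.307861328125, 354.80999755859375), (141.11460876464844, 200.5883026123047), 8.631072998046875)
fence top U [0.5453 0.5506 0.5575] V [0.2447 0.3238] Vmid 0.2844
-0.036 78 545.7
-0.028 82 545.7
-0.02 85 545.7
-0.012 78 545.6
-0.004 81 545.5
0.004 75 545.4
0.012 77 545.4
0.02 80 545.4
0.028 82 545.3
0.036 80 545.2
```

Request:
{"fn": "step_arm", "kwargs": {"rows": [{"dx": 20,"dy": 2,"dz": 0,"rx": 0,"ry": 0,"rz": -0.4,"gripper": 50},{"dx": 30,"dy": 4,"dz": 0,"rx": 0,"ry": 0,"rz": 0,"gripper": 50},{"dx": 23,"dy": 3,"dz": 0,"rx": 0,"ry": 0,"rz": 0,"gripper": 50},{"dx": 0,"dy": 0,"dz": 30,"rx": 0,"ry": 0,"rz": 0,"gripper": 50},{"dx": 0,"dy": 0,"dz": 35,"rx": 0,"ry": 0,"rz": 0,"gripper": 50},{"dx": 0,"dy": 0,"dz": 35,"rx": 0,"ry": 0,"rz": 0,"gripper": 50},{"dx": 0,"dy": 0,"dz": 30,"rx": 0,"ry": 0,"rz": 0,"gripper": 50},{"dx": 0,"dy": 0,"dz": 15,"rx": 0,"ry": 0,"rz": 0,"gripper": 50},{"dx": 0,"dy": 0,"dz": 0,"rx": 0,"ry": 0,"rz": 0,"gripper": 50},{"dx": 0,"dy": 0,"dz": 0,"rx": 0,"ry": 0,"rz": 0,"gripper": 50}]}}

```text
clock: 24.93
position: [0.4702, 0.3593, 0.1033]
tcp_rot: [0.248, -3.131, 0.0]
ft_force: [0.1, -0.0, -1.6]
finger_gap: 0.641
finger_force: 30.0
```

```bash
cat >> h.py <<'E'
O=np.array([.4967,.3626]); TH=np.radians(9.0)
EX=np.array([np.cos(TH),np.sin(TH)]); EY=np.array([-EX[1],EX[0]])
def fen(u=None,v=None,z=None,yaw=99.):
    s=manip.state(); p=s['position'][:2]-O; print('fence frame u %.1f v %.1f'%(p@EX*1e3,p@EY*1e3))
    u=p@EX if u is None else u; v=p@EY if v is None else v
    t=O+u*EX+v*EY; go(t[0],t[1],z,yaw)
E
python3 -c "
from h import *
fen(-.025,0,.082)"
```

```text
fence frame u -26.7 v 0.9
t24.93 pos [470.2 359.3 103.3] yaw 99.06 tilt [-0.0003 -0.0002] F [ 0.1 -0.  -1.6] gap 59.6 gf 30.0 q1 0.57 q6 -1.15
  delta tool mm [-1.7 -0.9 21.3] rz 0.06
```

Request:
{"fn": "step_arm", "kwargs": {"rows": [{"dx": 0,"dy": -1,"dz": 12,"rx": 0,"ry": 0,"rz": 0,"gripper": 50},{"dx": 0,"dy": 0,"dz": 8,"rx": 0,"ry": 0,"rz": 0,"gripper": 50},{"dx": 0,"dy": 0,"dz": 2,"rx": 0,"ry": 0,"rz": 0,"gripper": 50},{"dx": 0,"dy": 0,"dz": 0,"rx": 0,"ry": 0,"rz": 0,"gripper": 50},{"dx": 0,"dy": 0,"dz": 0,"rx": 0,"ry": 0,"rz": 0,"gripper": 50}]}}

```text
clock: 25.35
position: [0.4709, 0.3584, 0.0811]
tcp_rot: [-0.248, 3.132, 0.0]
ft_force: [0.4, -0.3, -1.5]
finger_gap: 0.643
finger_force: 30.0
```

Request:
{"fn": "step_arm", "kwargs": {"rows": [{"dx": 0,"dy": 0,"dz": 1,"rx": 0,"ry": 0,"rz": 0,"gripper": 50},{"dx": 0,"dy": 0,"dz": 0.5,"rx": 0,"ry": 0,"rz": 0,"gripper": 50},{"dx": 0,"dy": 0,"dz": 0,"rx": 0,"ry": 0,"rz": 0,"gripper": 50},{"dx": 0,"dy": 0,"dz": 0,"rx": 0,"ry": 0,"rz": 0,"gripper": 50}]}}

```text
clock: 25.68
position: [0.4708, 0.3584, 0.0795]
tcp_rot: [-0.248, 3.132, 0.0]
ft_force: [-0.4, -0.3, -2.3]
finger_gap: 0.642
finger_force: 30.0
```

Request:
{"fn": "step_arm", "kwargs": {"rows": [{"dx": 0,"dy": 0,"dz": 0.7,"rx": 0,"ry": 0,"rz": 0,"gripper": 50},{"dx": 0,"dy": 0,"dz": 0.3,"rx": 0,"ry": 0,"rz": 0,"gripper": 50},{"dx": 0,"dy": 0,"dz": 0,"rx": 0,"ry": 0,"rz": 0,"gripper": 50},{"dx": 0,"dy": 0,"dz": 0,"rx": 0,"ry": 0,"rz": 0,"gripper": 50}]}}

```text
clock: 26.02
position: [0.4708, 0.3583, 0.0783]
tcp_rot: [0.248, -3.132, 0.0]
ft_force: [-0.7, -0.1, -1.8]
finger_gap: 0.645
finger_force: 30.0
```

Request:
{"fn": "step_arm", "kwargs": {"rows": [{"dx": -3,"dy": 0,"dz": 0,"rx": 0,"ry": 0,"rz": 0,"gripper": 50},{"dx": -3,"dy": 0,"dz": 0,"rx": 0,"ry": 0,"rz": 0,"gripper": 50},{"dx": -1,"dy": 0,"dz": 0,"rx": 0,"ry": 0,"rz": 0,"gripper": 50},{"dx": 0,"dy": 0,"dz": 0,"rx": 0,"ry": 0,"rz": 0,"gripper": 50},{"dx": 0,"dy": 0,"dz": 0,"rx": 0,"ry": 0,"rz": 0,"gripper": 50}]}}

```text
clock: 26.43
position: [0.4777, 0.3594, 0.0783]
tcp_rot: [0.248, -3.132, 0.0]
ft_force: [-0.4, 0.6, -1.8]
finger_gap: 0.643
finger_force: 30.0
```

```bash
python3 -c "
from h import *
fen(-.0174,0,.0783)"
```

```text
fence frame u -19.2 v -0.2
t26.43 pos [477.7 359.4  78.3] yaw 99.05 tilt [-0.0001 -0.    ] F [-0.4  0.6 -1.8] gap 59.8 gf 30.0 q1 0.57 q6 -1.16
  delta tool mm [-1.8  0.2 -0. ] rz 0.05
```

Continue in small steps until contact with the fence.

Request:
{"fn": "step_arm", "kwargs": {"rows": [{"dx": -1,"dy": 0,"dz": 0,"rx": 0,"ry": 0,"rz": 0,"gripper": 50},{"dx": -0.5,"dy": 0,"dz": 0,"rx": 0,"ry": 0,"rz": 0,"gripper": 50},{"dx": 0,"dy": 0,"dz": 0,"rx": 0,"ry": 0,"rz": 0,"gripper": 50},{"dx": 0,"dy": 0,"dz": 0,"rx": 0,"ry": 0,"rz": 0,"gripper": 50}]}}

```text
clock: 26.77
position: [0.4792, 0.3597, 0.0783]
tcp_rot: [-0.248, 3.132, 0.0]
ft_force: [-0.4, 0.1, -2.1]
finger_gap: 0.642
finger_force: 30.0
```

Request:
{"fn": "step_arm", "kwargs": {"rows": [{"dx": -0.5,"dy": 0,"dz": 0.2,"rx": 0,"ry": 0,"rz": 0,"gripper": 50},{"dx": -0.3,"dy": 0,"dz": 0,"rx": 0,"ry": 0,"rz": 0,"gripper": 50},{"dx": 0,"dy": 0,"dz": 0,"rx": 0,"ry": 0,"rz": 0,"gripper": 50},{"dx": 0,"dy": 0,"dz": 0,"rx": 0,"ry": 0,"rz": 0,"gripper": 50}]}}

```text
clock: 27.1
position: [0.4795, 0.3597, 0.0781]
tcp_rot: [0.248, -3.131, 0.0]
ft_force: [-3.9, -1.5, 2.0]
finger_gap: 0.643
finger_force: 30.0
```

Request:
{"fn": "step_arm", "kwargs": {"rows": [{"dx": -0.5,"dy": 0,"dz": 0,"rx": 0,"ry": 0,"rz": 0,"gripper": 50},{"dx": 0,"dy": 0,"dz": 0,"rx": 0,"ry": 0,"rz": 0,"gripper": 50},{"dx": 0,"dy": 0,"dz": 0,"rx": 0,"ry": 0,"rz": 0,"gripper": 50}]}}

```text
clock: 27.35
position: [0.4795, 0.3597, 0.0781]
tcp_rot: [0.248, -3.13, 0.001]
ft_force: [-8.3, -1.3, 3.9]
finger_gap: 0.646
finger_force: 30.0
```

Request:
{"fn": "step_arm", "kwargs": {"rows": [{"dx": 0,"dy": 0,"dz": 0,"rx": 0,"ry": 0,"rz": 0,"gripper": 66},{"dx": 0,"dy": 0,"dz": 0,"rx": 0,"ry": 0,"rz": 0,"gripper": 70},{"dx": 0,"dy": 0,"dz": 0,"rx": 0,"ry": 0,"rz": 0,"gripper": 80},{"dx": 0,"dy": 0,"dz": 0,"rx": 0,"ry": 0,"rz": 0,"gripper": 80},{"dx": 0,"dy": 0,"dz": 0,"rx": 0,"ry": 0,"rz": 0,"gripper": 80},{"dx": 0.5,"dy": 0,"dz": -10,"rx": 0,"ry": 0,"rz": 0,"gripper": 80},{"dx": 0,"dy": 0,"dz": -30,"rx": 0,"ry": 0,"rz": 0,"gripper": 90},{"dx": 0,"dy": 0,"dz": -35,"rx": 0,"ry": 0,"rz": 0,"gripper": 90},{"dx": 0,"dy": 0,"dz": -35,"rx": 0,"ry": 0,"rz": 0,"gripper": 90},{"dx": 0,"dy": 0,"dz": -10,"rx": 0,"ry": 0,"rz": 0,"gripper": 90},{"dx": 0,"dy": 0,"dz": 0,"rx": 0,"ry": 0,"rz": 0,"gripper": 90},{"dx": 0,"dy": 0,"dz": 0,"rx": 0,"ry": 0,"rz": 0,"gripper": 90}]}}

```text
clock: 28.35
position: [0.4798, 0.3597, 0.1981]
tcp_rot: [-0.248, 3.131, 0.0]
ft_force: [-0.1, -0.7, -0.3]
finger_gap: 0.965
finger_force: 0.0
```

```bash
cat > rowm.py <<'E'
from h import *
def look(save=None):
    c=shot('wrist',save); W=pts(c); fen()
    Q=np.stack([(W[...,:2]-O)@EX,(W[...,:2]-O)@EY],-1)*1e3; Z=W[...,2]*1e3
    for n,m in (('block',(abs(Z-104.5)<2.8)&(Q[...,0]<-1)),('fence',(abs(Z-100)<2.5)&(Q[...,0]>-2))):
        m&=(Q[...,0]>-120)&(Q[...,0]<20)&(abs(Q[...,1])<65)
        k,l,st,_=cv2.connectedComponentsWithStats(m.astype(np.uint8))
        for i in range(1,k):
            if st[i,4]>150:
                P=Q[l==i]; print(n,st[i,4],'z',np.median(Z[l==i]).round(1),[np.round(x,2) for x in cv2.minAreaRect(P.astype(np.float32))],'u',np.percentile(P[:,0],[.5,99.5]).round(1),'v',np.percentile(P[:,1],[.5,99.5]).round(1))
    return c,Q,Z
E
python3 -c "
from rowm import *
look('w_r1'); go(.547,.083,.17,90)
t=shot('top');W=pts(t);X,Y,Z=np.moveaxis(W,-1,0)
m=(X>.48)&(X<.64)&(Y>.0)&(Y<.17)&(Z>.02)&(Z<.042); print(m.sum(),cv2.minAreaRect((W[m][:,:2]*1000).astype(np.float32)))"
```

```text
fence frame u -17.6 v -0.4
t28.40 pos [479.4 359.4 197. ] yaw 99.06 tilt [-0.0014 -0.0009] F [-0.3 -0.4  0.4] gap 90.0 gf 0.0 q1 0.57 q6 -1.16
  delta tool mm [0. 0. 0.] rz 0.06
block 2573 z 104.7 [array([-17.68,   0.43]), array([59.98, 33.38]), np.float64(89.94)] u [-34.   -1.4] v [-29.1  29.9]
fence 1019 z 100.7 [array([5.79, 0.22]), array([79.58, 12.29]), np.float64(89.97)] u [-0.1 11.7] v [-39.3  39.4]
t28.40 pos [479.4 359.4 197. ] yaw 99.06 tilt [-0.0014 -0.0009] F [-0.3 -0.4  0.4] gap 90.0 gf 0.0 q1 0.57 q6 -1.16
  delta tool mm [ -23.3 -283.6   27.1] rz 9.06
148 ((546.5310668945312, 86.34256744384766), (32.928428649902344, 55.321353912353516), 0.6459059715270996)
```

View pics/w_r1.png

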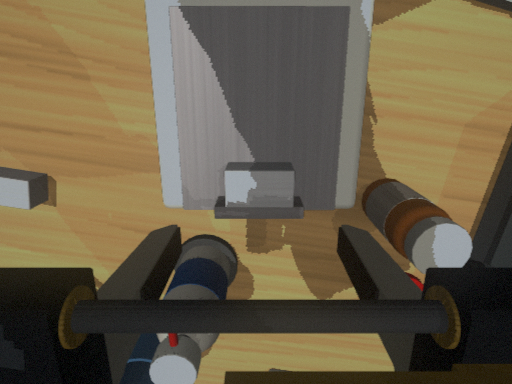

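Block 1 sits flat and centred at (258,185), measured within 0.3 mm. Next I fetch the second block.

Request:
{"fn": "step_arm", "kwargs": {"rows": [{"dx": 0,"dy": -20,"dz": 0,"rx": 0,"ry": 0,"rz": 4.5,"gripper": 92},{"dx": 0,"dy": -30,"dz": 0,"rx": 0,"ry": 0,"rz": 4.5,"gripper": 92},{"dx": -7,"dy": -32,"dz": 0,"rx": 0,"ry": 0,"rz": 0,"gripper": 92},{"dx": -9,"dy": -32,"dz": 0,"rx": 0,"ry": 0,"rz": 0,"gripper": 92},{"dx": -9,"dy": -32,"dz": 0,"rx": 0,"ry": 0,"rz": 0,"gripper": 92},{"dx": -9,"dy": -32,"dz": 5,"rx": 0,"ry": 0,"rz": 0,"gripper": 92},{"dx": -9,"dy": -32,"dz": 10,"rx": 0,"ry": 0,"rz": 0,"gripper": 92},{"dx": -9,"dy": -32,"dz": 10,"rx": 0,"ry": 0,"rz": 0,"gripper": 92},{"dx": -9,"dy": -32,"dz": 10,"rx": 0,"ry": 0,"rz": 0,"gripper": 92},{"dx": 0,"dy": 0,"dz": 0,"rx": 0,"ry": 0,"rz": 0,"gripper": 92},{"dx": 0,"dy": 0,"dz": 0,"rx": 0,"ry": 0,"rz": 0,"gripper": 92}]}}

```text
clock: 29.37
position: [0.546, 0.0849, 0.1612]
tcp_rot: [-0.003, -3.138, 0.0]
ft_force: [0.5, 0.8, 0.6]
finger_gap: 0.992
finger_force: 0.0
```

```bash
python3 -c "
from bm import *
blk(.547,.084)"
```

```text
t29.42 pos [546.1  86.  161.9] yaw 89.98 tilt [-0.0024  0.    ] F [-0.9 -0.5  0.7] gap 91.9 gf 0.0 q1 0.07 q6 -1.50
  delta tool mm [0. 0. 0.] 
n 2232 z 0.0346 ((548.3655395507812, 85.65758514404297), (59.963016510009766, 34.366703033447266), 89.8700180053711)
```

Request:
{"fn": "step_arm", "kwargs": {"rows": [{"dx": -2.3,"dy": 0,"dz": 0,"rx": 0,"ry": 0,"rz": 0,"gripper": 92},{"dx": 0,"dy": 0,"dz": 35,"rx": 0,"ry": 0,"rz": 0,"gripper": 92},{"dx": 0,"dy": 0,"dz": 35,"rx": 0,"ry": 0,"rz": 0,"gripper": 92},{"dx": 0,"dy": 0,"dz": 35,"rx": 0,"ry": 0,"rz": 0,"gripper": 92},{"dx": 0,"dy": 0,"dz": 25,"rx": 0,"ry": 0,"rz": 0,"gripper": 92},{"dx": 0,"dy": 0,"dz": 15,"rx": 0,"ry": 0,"rz": 0,"gripper": 92},{"dx": 0,"dy": 0,"dz": 7,"rx": 0,"ry": 0,"rz": 0,"gripper": 92},{"dx": 0,"dy": 0,"dz": 0,"rx": 0,"ry": 0,"rz": 0,"gripper": 92},{"dx": 0,"dy": 0,"dz": 0,"rx": 0,"ry": 0,"rz": 0,"gripper": 92}]}}

```text
clock: 30.17
position: [0.5494, 0.0869, 0.0118]
tcp_rot: [-0.003, 3.141, 0.0]
ft_force: [0.6, -0.6, 1.2]
finger_gap: 0.988
finger_force: 0.0
```

```bash
python3 -c "
from bm import *
blk(.547,.084); go(.5484,.0857,.0088,89.9)"
```

```text
t30.22 pos [549.7  86.7  12.2] yaw 90.09 tilt [0.0017 0.0002] F [ 0.9 -0.2 -1. ] gap 91.9 gf 0.0 q1 0.07 q6 -1.50
  delta tool mm [0. 0. 0.] 
n 7756 z 0.0345 ((548.24658203125, 85.55738830566406), (60.223876953125, 34.99702453613281), 89.8991928100586)
t30.22 pos [549.7  86.7  12.2] yaw 90.09 tilt [0.0017 0.0002] F [ 0.9 -0.2 -1. ] gap 91.9 gf 0.0 q1 0.07 q6 -1.50
  delta tool mm [ 1.3 -1.   3.4] rz 0.19
```

Request:
{"fn": "step_arm", "kwargs": {"rows": [{"dx": 1.2,"dy": -1,"dz": 3,"rx": 0,"ry": 0,"rz": 0.2,"gripper": 50},{"dx": 0,"dy": 0,"dz": 0,"rx": 0,"ry": 0,"rz": 0,"gripper": 50},{"dx": 0,"dy": 0,"dz": 0,"rx": 0,"ry": 0,"rz": 0,"gripper": 50},{"dx": 0,"dy": 0,"dz": 0,"rx": 0,"ry": 0,"rz": 0,"gripper": 50},{"dx": 0,"dy": 0,"dz": 0,"rx": 0,"ry": 0,"rz": 0,"gripper": 50},{"dx": 0,"dy": 0,"dz": 0,"rx": 0,"ry": 0,"rz": 0,"gripper": 50},{"dx": 0,"dy": 0,"dz": 0,"rx": 0,"ry": 0,"rz": 0,"gripper": 50},{"dx": 0,"dy": 0,"dz": 0,"rx": 0,"ry": 0,"rz": 0,"gripper": 50}]}}

```text
clock: 30.88
position: [0.5479, 0.0852, 0.0084]
tcp_rot: [0.004, 3.141, 0.0]
ft_force: [-0.8, -0.2, 3.5]
finger_gap: 0.642
finger_force: 30.0
```

Request:
{"fn": "step_arm", "kwargs": {"rows": [{"dx": 0,"dy": 0,"dz": -5,"rx": 0,"ry": 0,"rz": 0,"gripper": 50},{"dx": 0,"dy": 0,"dz": -20,"rx": 0,"ry": 0,"rz": 0,"gripper": 50},{"dx": 0,"dy": 0,"dz": -35,"rx": 0,"ry": 0,"rz": 0,"gripper": 50},{"dx": 0,"dy": 0,"dz": -35,"rx": 0,"ry": 0,"rz": 0,"gripper": 50},{"dx": 5,"dy": 10,"dz": -30,"rx": 0,"ry": 0,"rz": 0,"gripper": 50},{"dx": 10,"dy": 20,"dz": -20,"rx": 0,"ry": 0,"rz": 0,"gripper": 50},{"dx": 15,"dy": 30,"dz": 0,"rx": 0,"ry": 0,"rz": 0,"gripper": 50},{"dx": 15,"dy": 32,"dz": 0,"rx": 0,"ry": 0,"rz": 0,"gripper": 50},{"dx": 15,"dy": 32,"dz": 0,"rx": 0,"ry": 0,"rz": 0,"gripper": 50},{"dx": 15,"dy": 32,"dz": 0,"rx": 0,"ry": 0,"rz": 0,"gripper": 50},{"dx": 15,"dy": 32,"dz": 0,"rx": 0,"ry": 0,"rz": 0,"gripper": 50},{"dx": 15,"dy": 32,"dz": 0,"rx": 0,"ry": 0,"rz": -4.5,"gripper": 50}]}}

```text
clock: 31.88
position: [0.4421, 0.3068, 0.1533]
tcp_rot: [0.118, -3.139, 0.0]
ft_force: [0.9, -0.4, -0.6]
finger_gap: 0.641
finger_force: 30.0
```

Request:
{"fn": "step_arm", "kwargs": {"rows": [{"dx": 5,"dy": 20,"dz": 0,"rx": 0,"ry": 0,"rz": -4.5,"gripper": 50},{"dx": 0,"dy": 0,"dz": 0,"rx": 0,"ry": 0,"rz": 0,"gripper": 50},{"dx": 0,"dy": 0,"dz": 0,"rx": 0,"ry": 0,"rz": 0,"gripper": 50}]}}

```text
clock: 32.13
position: [0.4362, 0.3256, 0.1531]
tcp_rot: [0.244, -3.132, 0.001]
ft_force: [-0.1, -0.4, -1.9]
finger_gap: 0.645
finger_force: 30.0
```

```bash
python3 -c "
from h import *
fen(-.060,-.015,.11)
c=shot('wrist'); W=pts(c); s=manip.state(); R=Ro.from_rotvec(s['tcp_rot']).as_matrix(); T=(W-s['position'])@R*1e3
m=(abs(T[...,0])<45)&(abs(T[...,1])<29)&(abs(T[...,2]+27)<4); P=T[m]; print(len(P),P[:,2].mean(),cv2.minAreaRect(P[:,:2].astype(np.float32)))
"
```

```text
fence frame u -65.5 v -27.1
t32.13 pos [436.2 325.6 153.1] yaw 98.93 tilt [-0.0003 -0.0003] F [-0.1 -0.4 -1.9] gap 59.9 gf 30.0 q1 0.56 q6 -1.17
  delta tool mm [-5.5 12.1 43.1] rz -0.07
7227 -26.245004596950398 ((-0.030368804931640625, 0.06756019592285156), (57.85906219482422, 35.04838180541992), 89.73524475097656)
```

Request:
{"fn": "step_arm", "kwargs": {"rows": [{"dx": -7,"dy": 12.2,"dz": 0,"rx": 0,"ry": 0,"rz": -0.1,"gripper": 50},{"dx": 0,"dy": 0,"dz": 20,"rx": 0,"ry": 0,"rz": 0,"gripper": 50},{"dx": 0,"dy": 0,"dz": 25,"rx": 0,"ry": 0,"rz": 0,"gripper": 50},{"dx": 0,"dy": 0,"dz": 15,"rx": 0,"ry": 0,"rz": 0,"gripper": 50},{"dx": 0,"dy": 0,"dz": 10,"rx": 0,"ry": 0,"rz": 0,"gripper": 50},{"dx": 0,"dy": 0,"dz": 0,"rx": 0,"ry": 0,"rz": 0,"gripper": 50},{"dx": 0,"dy": 0,"dz": 0,"rx": 0,"ry": 0,"rz": 0,"gripper": 50},{"dx": 0,"dy": 0,"dz": 1.5,"rx": 0,"ry": 0,"rz": 0,"gripper": 50},{"dx": 0,"dy": 0,"dz": 1.5,"rx": 0,"ry": 0,"rz": 0,"gripper": 50},{"dx": 0,"dy": 0,"dz": 0,"rx": 0,"ry": 0,"rz": 0,"gripper": 50},{"dx": 0,"dy": 0,"dz": 0,"rx": 0,"ry": 0,"rz": 0,"gripper": 50}]}}

```text
clock: 33.1
position: [0.4421, 0.3382, 0.0806]
tcp_rot: [-0.245, 3.131, 0.001]
ft_force: [-0.3, 0.2, -1.9]
finger_gap: 0.644
finger_force: 30.0
```

```bash
python3 -c "
from h import *
fen(-.0512,-.0148,.0783)"
```

```text
fence frame u -57.8 v -15.5
t33.10 pos [442.1 338.2  80.6] yaw 98.95 tilt [0.0006 0.0004] F [-0.3  0.2 -1.9] gap 59.9 gf 30.0 q1 0.57 q6 -1.16
  delta tool mm [-6.6  0.7  2.3] rz -0.05
```

Request:
{"fn": "step_arm", "kwargs": {"rows": [{"dx": 0,"dy": 0.3,"dz": 1.2,"rx": 0,"ry": 0,"rz": 0,"gripper": 50},{"dx": 0,"dy": 0,"dz": 0.8,"rx": 0,"ry": 0,"rz": 0,"gripper": 50},{"dx": 0,"dy": 0,"dz": 0,"rx": 0,"ry": 0,"rz": 0,"gripper": 50},{"dx": -2.5,"dy": 0,"dz": 0,"rx": 0,"ry": 0,"rz": 0,"gripper": 50},{"dx": -2.5,"dy": 0,"dz": 0,"rx": 0,"ry": 0,"rz": 0,"gripper": 50},{"dx": -0.5,"dy": 0,"dz": 0,"rx": 0,"ry": 0,"rz": 0,"gripper": 50},{"dx": 0,"dy": 0,"dz": 0,"rx": 0,"ry": 0,"rz": 0,"gripper": 50},{"dx": 0,"dy": 0,"dz": 0,"rx": 0,"ry": 0,"rz": 0,"gripper": 50}]}}

```text
clock: 33.77
position: [0.4476, 0.3395, 0.0784]
tcp_rot: [-0.245, 3.131, 0.001]
ft_force: [-0.4, 0.0, 3.7]
finger_gap: 0.644
finger_force: 30.0
```

```bash
python3 -c "
from h import *
fen(-.0512,-.0148,.0783)"
```

```text
fence frame u -52.1 v -15.2
t33.77 pos [447.6 339.5  78.4] yaw 98.95 tilt [0.0008 0.0004] F [-0.4  0.   3.7] gap 59.9 gf 30.0 q1 0.57 q6 -1.16
  delta tool mm [-0.9  0.4  0.1] rz -0.05
```

Request:
{"fn": "step_arm", "kwargs": {"rows": [{"dx": -0.5,"dy": 0,"dz": -0.2,"rx": 0,"ry": 0,"rz": 0,"gripper": 50},{"dx": -0.3,"dy": 0,"dz": 0,"rx": 0,"ry": 0,"rz": 0,"gripper": 50},{"dx": 0,"dy": 0,"dz": 0,"rx": 0,"ry": 0,"rz": 0,"gripper": 50},{"dx": 0,"dy": 0,"dz": 0,"rx": 0,"ry": 0,"rz": 0,"gripper": 50}]}}

```text
clock: 34.1
position: [0.4479, 0.3394, 0.0784]
tcp_rot: [0.245, -3.132, 0.0]
ft_force: [-3.4, 0.2, 4.4]
finger_gap: 0.642
finger_force: 30.0
```

Request:
{"fn": "step_arm", "kwargs": {"rows": [{"dx": -0.3,"dy": 0,"dz": 0,"rx": 0,"ry": 0,"rz": 0,"gripper": 50},{"dx": 0,"dy": 0,"dz": 0,"rx": 0,"ry": 0,"rz": 0,"gripper": 50},{"dx": 0,"dy": 0,"dz": 0,"rx": 0,"ry": 0,"rz": 0,"gripper": 50}]}}

```text
clock: 34.35
position: [0.4482, 0.3395, 0.0783]
tcp_rot: [0.245, -3.132, 0.0]
ft_force: [-4.3, -0.1, 5.1]
finger_gap: 0.647
finger_force: 30.0
```

Request:
{"fn": "step_arm", "kwargs": {"rows": [{"dx": 0,"dy": 0.8,"dz": -0.2,"rx": 0,"ry": 0,"rz": 0,"gripper": 50},{"dx": 0,"dy": 1.5,"dz": 0,"rx": 0,"ry": 0,"rz": 0,"gripper": 50},{"dx": 0,"dy": 1.5,"dz": 0,"rx": 0,"ry": 0,"rz": 0,"gripper": 50},{"dx": 0,"dy": 1.5,"dz": 0,"rx": 0,"ry": 0,"rz": 0,"gripper": 50},{"dx": 0,"dy": 1.5,"dz": 0,"rx": 0,"ry": 0,"rz": 0,"gripper": 50},{"dx": 0,"dy": 1.5,"dz": 0,"rx": 0,"ry": 0,"rz": 0,"gripper": 50},{"dx": 0,"dy": 1.5,"dz": 0,"rx": 0,"ry": 0,"rz": 0,"gripper": 50},{"dx": 0,"dy": 1.5,"dz": 0,"rx": 0,"ry": 0,"rz": 0,"gripper": 50},{"dx": 0,"dy": 1.5,"dz": 0,"rx": 0,"ry": 0,"rz": 0,"gripper": 50},{"dx": 0,"dy": 1.2,"dz": 0,"rx": 0,"ry": 0,"rz": 0,"gripper": 50},{"dx": 0,"dy": 0,"dz": 0,"rx": 0,"ry": 0,"rz": 0,"gripper": 50},{"dx": 0,"dy": 0,"dz": 0,"rx": 0,"ry": 0,"rz": 0,"gripper": 50}]}}

```text
clock: 35.35
position: [0.446, 0.3536, 0.0784]
tcp_rot: [0.245, -3.132, -0.001]
ft_force: [-4.0, 1.0, -1.7]
finger_gap: 0.646
finger_force: 30.0
```

```bash
python3 -c "
from rowm import *
c,Q,Z=look('w_r2')
m=(Z>100)&(Z<110)&(Q[...,0]>-80)&(Q[...,0]<0)&(abs(Q[...,1])<50)
for u in range(-68,0,4):
    k=m&(abs(Q[...,0]-u)<2); q=Q[k][:,1]
    print(u,k.sum(),(np.percentile(q,[.5,99.5]).round(1) if k.any() else ''))
"
```

```text
fence frame u -51.5 v -0.9
t35.40 pos [446.  353.6  78.4] yaw 98.96 tilt [-0.0003  0.0004] F [-3.5  2.  -1.5] gap 59.7 gf 30.0 q1 0.59 q6 -1.14
  delta tool mm [0. 0. 0.] rz -0.04
block 8819 z 104.6 [array([-48.49,  -0.49]), array([90.06, 40.06]), np.float64(89.83)] u [-68.2 -29.3] v [-41.  40.]
block 1187 z 104.7 [array([-5.01,  0.31]), array([59.91,  7.97]), np.float64(89.88)] u [-8.7 -1.1] v [-29.1  29.6]
fence 1975 z 100.6 [array([ 5.82, -0.02]), array([80.22, 14.74]), np.float64(89.44)] u [-0.8 12.4] v [-39.5  39.4]
-68 932 [-29.8  28.8]
-64 912 [-29.9  28.9]
-60 1492 [-44.8  43.9]
-56 903 [-30.5  29.5]
-52 898 [-30.5  29.5]
-48 869 [-30.5  29.5]
-44 848 [-30.4  29.5]
-40 781 [-29.9  28.8]
-36 704 [-29.9  28.9]
-32 846 [-29.1  29.7]
-28 154 [-29.4  29.7]
-24 0 
-20 0 
-16 0 
-12 0 
-8 386 [-29.   29.4]
-4 673 [-29.1  29.6]
```

View pics/w_r2.png

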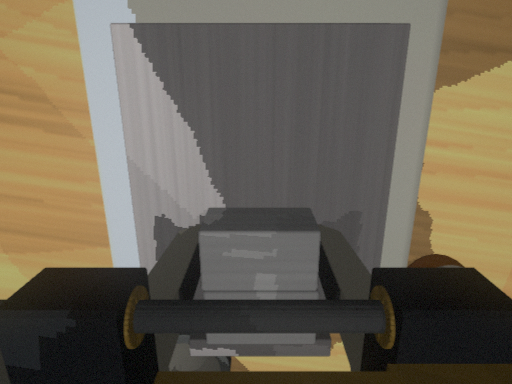

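Block 2 is flat against block 1, with its edge at (260,290), and 0.8 mm short of flush. I slide the rest.

Request:
{"fn": "step_arm", "kwargs": {"rows": [{"dx": 0,"dy": 0.4,"dz": 0,"rx": 0,"ry": 0,"rz": 0,"gripper": 50},{"dx": 0,"dy": 0.4,"dz": 0,"rx": 0,"ry": 0,"rz": 0,"gripper": 50},{"dx": -0.2,"dy": 0,"dz": 0,"rx": 0,"ry": 0,"rz": 0,"gripper": 50},{"dx": 0,"dy": 0,"dz": 0,"rx": 0,"ry": 0,"rz": 0,"gripper": 50},{"dx": 0,"dy": 0,"dz": 0,"rx": 0,"ry": 0,"rz": 0,"gripper": 50}]}}

```text
clock: 35.82
position: [0.4459, 0.354, 0.0784]
tcp_rot: [0.245, -3.131, 0.001]
ft_force: [-4.5, -1.5, -1.1]
finger_gap: 0.645
finger_force: 30.0
```

```bash
cat > fl.py <<'E'
from rowm import *
c,Q,Z=look('w_fl')
m=(Z>100)&(Z<110)&(Q[...,0]>-80)&(Q[...,0]<0)&(abs(Q[...,1])<50)
for u in range(-68,0,4):
    k=m&(abs(Q[...,0]-u)<2); q=Q[k][:,1]
    print(u,k.sum(),(np.percentile(q,[.5,99.5]).round(1) if k.any() else ''))
E
python3 fl.py
```

```text
fence frame u -51.5 v -0.6
t35.87 pos [445.9 354.   78.4] yaw 98.96 tilt [-0.0008 -0.0004] F [-4.3 -2.2 -0.6] gap 59.8 gf 30.0 q1 0.59 q6 -1.14
  delta tool mm [0. 0. 0.] rz -0.04
block 8849 z 104.6 [array([-4.859e+01, -1.000e-02]), array([89.8 , 40.03]), np.float64(89.85)] u [-68.2 -29.3] v [-40.7  40.6]
block 1195 z 104.7 [array([-5.03,  0.54]), array([ 8.05, 59.71]), np.float64(0.02)] u [-8.8 -1.1] v [-29.1  29.9]
fence 1977 z 100.6 [array([ 5.57, -0.07]), array([14.87, 79.79]), np.float64(0.17)] u [-0.6 12.4] v [-39.6  39.4]
-68 920 [-29.4  28.9]
-64 917 [-29.6  29.2]
-60 1494 [-44.6  44.2]
-56 917 [-30.1  29.8]
-52 886 [-30.2  29.9]
-48 879 [-30.1  29.8]
-44 831 [-30.   29.8]
-40 787 [-29.5  29.1]
-36 701 [-29.6  29.3]
-32 854 [-28.9  29.8]
-28 155 [-29.7  28.7]
-24 0 
-20 0 
-16 0 
-12 0 
-8 398 [-28.4  29.8]
-4 653 [-29.1  29.5]
```

Request:
{"fn": "step_arm", "kwargs": {"rows": [{"dx": 0,"dy": 0.5,"dz": 0,"rx": 0,"ry": 0,"rz": 0,"gripper": 50},{"dx": 0,"dy": 0,"dz": 0,"rx": 0,"ry": 0,"rz": 0,"gripper": 50},{"dx": 0,"dy": 0,"dz": 0.2,"rx": 0,"ry": 0,"rz": 0,"gripper": 50},{"dx": 0,"dy": 0,"dz": 0,"rx": 0,"ry": 0,"rz": 0,"gripper": 50},{"dx": 0,"dy": 0,"dz": 0,"rx": 0,"ry": 0,"rz": 0,"gripper": 50}]}}

```text
clock: 36.28
position: [0.4459, 0.3543, 0.0784]
tcp_rot: [0.245, -3.131, 0.001]
ft_force: [-4.9, -3.7, 0.5]
finger_gap: 0.643
finger_force: 30.0
```

```bash
python3 fl.py | sed 's/^-\(24\|20\|16\|12\).*//'
```

```text
fence frame u -51.5 v -0.2
t36.33 pos [445.9 354.3  78.4] yaw 98.95 tilt [-0.0007 -0.0006] F [-5.2 -3.5  1.8] gap 60.0 gf 30.0 q1 0.59 q6 -1.14
  delta tool mm [0. 0. 0.] rz -0.05
block 8836 z 104.6 [array([-48.32,   0.17]), array([40.48, 89.56]), np.float64(0.19)] u [-68.3 -29.3] v [-40.8  40.6]
block 1194 z 104.7 [array([-5.12,  0.18]), array([ 8.21, 59.64]), np.float64(0.02)] u [-8.8 -1. ] v [-29.3  29.8]
fence 1969 z 100.6 [array([ 5.9 , -0.12]), array([80.13, 14.14]), np.float64(89.66)] u [-0.5 12.4] v [-39.5  39.5]
-68 936 [-29.   29.4]
-64 912 [-29.2  29.6]
-60 1494 [-44.1  44.8]
-56 899 [-29.7  30.3]
-52 904 [-29.8  30.2]
-48 863 [-29.8  30.2]
-44 851 [-29.7  30.2]
-40 783 [-29.6  29.6]
-36 693 [-29.1  29.5]
-32 839 [-28.9  29.9]
-28 170 [-29.1  30.3]




-8 392 [-29.   29.5]
-4 658 [-29.3  29.8]
```

Request:
{"fn": "step_arm", "kwargs": {"rows": [{"dx": 0,"dy": 0,"dz": 0,"rx": 0,"ry": 0,"rz": 0,"gripper": 64},{"dx": 0,"dy": 0,"dz": 0,"rx": 0,"ry": 0,"rz": 0,"gripper": 68},{"dx": 0,"dy": 0,"dz": 0,"rx": 0,"ry": 0,"rz": 0,"gripper": 80},{"dx": 0,"dy": 0,"dz": 0,"rx": 0,"ry": 0,"rz": 0,"gripper": 80},{"dx": 0,"dy": 0,"dz": 0,"rx": 0,"ry": 0,"rz": 0,"gripper": 80},{"dx": 0,"dy": 0,"dz": -10,"rx": 0,"ry": 0,"rz": 0,"gripper": 80},{"dx": 0,"dy": 0,"dz": -25,"rx": 0,"ry": 0,"rz": 0,"gripper": 80},{"dx": 0,"dy": 0,"dz": -35,"rx": 0,"ry": 0,"rz": 0,"gripper": 80},{"dx": 0,"dy": 0,"dz": -35,"rx": 0,"ry": 0,"rz": 0,"gripper": 80},{"dx": -10,"dy": 0,"dz": -15,"rx": 0,"ry": 0,"rz": 0,"gripper": 80},{"dx": -20,"dy": 0,"dz": 0,"rx": 0,"ry": 0,"rz": 0,"gripper": 80},{"dx": 0,"dy": 0,"dz": 0,"rx": 0,"ry": 0,"rz": 0,"gripper": 80}]}}

```text
clock: 37.33
position: [0.4784, 0.3598, 0.2006]
tcp_rot: [-0.244, 3.128, 0.003]
ft_force: [0.5, 0.1, 0.1]
finger_gap: 0.858
finger_force: 0.0
```

Request:
{"fn": "step_arm", "kwargs": {"rows": [{"dx": 0,"dy": 0,"dz": 0,"rx": 0,"ry": 0,"rz": 0,"gripper": 80},{"dx": 0,"dy": 0,"dz": 0,"rx": 0,"ry": 0,"rz": 0,"gripper": 80}]}}

```text
clock: 37.5
position: [0.4752, 0.359, 0.1981]
tcp_rot: [0.245, -3.131, 0.001]
ft_force: [0.0, 0.3, 0.5]
finger_gap: 0.854
finger_force: 0.0
```

```bash
python3 fl.py; python3 - <<'E'
from h import *
a=cv2.imread('pics/w_fl.png')
t=shot('top','t_end')
cv2.imwrite('pics/end1.png',np.hstack([cv2.resize(a[100:260,130:400],(400,300),interpolation=2),cv2.resize(t['frame'],(400,300))]))
W=pts(t);X,Y,Z=np.moveaxis(W,-1,0)
for n,(x0,x1,y0,y1,z0,z1) in dict(hook=(.33,.73,-.52,-.29,.045,.08),mug=(.65,.8,.19,.34,.05,.11),jar=(.45,.55,.43,.55,.11,.15),scr=(.3,.55,-.55,-.46,.012,.04),cap=(.57,.65,.26,.34,.158,.18)).items():
    m=(X>x0)&(X<x1)&(Y>y0)&(Y<y1)&(Z>z0)&(Z<z1); print(n,m.sum(),[np.round(q,1) for q in cv2.minAreaRect((W[m][:,:2]*1000).astype(np.float32))])
E
```

```text
fence frame u -21.9 v -0.1
t37.55 pos [475.1 359.1 198. ] yaw 98.96 tilt [-0.001  -0.0006] F [0.6 0.1 0.1] gap 80.0 gf 0.0 q1 0.57 q6 -1.16
  delta tool mm [0. 0. 0.] rz -0.04
block 5429 z 104.6 [array([-34.57,   0.35]), array([67.12, 60.2 ]), np.float64(0.03)] u [-67.9  -1.5] v [-29.2  29.8]
fence 1019 z 100.6 [array([5.88, 0.1 ]), array([12.21, 79.37]), np.float64(0.02)] u [-0.1 11.7] v [-39.5  39.5]
-68 215 [-29.   29.3]
-64 364 [-29.6  29.5]
-60 359 [-28.7  29.7]
-56 350 [-29.   29.8]
-52 320 [-29.1  29.9]
-48 339 [-29.2  30. ]
-44 350 [-29.4  30.2]
-40 311 [-29.6  29.5]
-36 322 [-28.8  29.6]
-32 326 [-28.9  29.8]
-28 307 [-29.   29.8]
-24 317 [-29.1  29.9]
-20 307 [-29.3  30.2]
-16 301 [-29.5  30.3]
-12 312 [-28.6  29.4]
-8 277 [-28.8  29.6]
-4 294 [-28.9  29.7]
hook 519 [array([ 530.1, -407.7]), array([ 52. , 306.5]), np.float64(59.5)]
mug 236 [array([713.1, 267.5]), array([105.5,  77.6]), np.float64(6.5)]
jar 24 [array([515.8, 526.5]), array([ 9.2, 35.8]), np.float64(34.0)]
scr 300 [array([ 434.6, -518.1]), array([ 63.6, 228.2]), np.float64(88.4)]
cap 120 [array([614.8, 310.1]), array([46. , 35.1]), np.float64(43.7)]
```

View pics/end1.png

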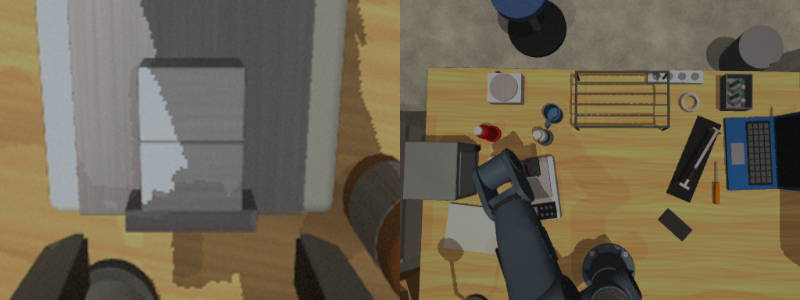

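The picture shows two flush blocks against the fence (left view, seam at (190,140)), the hook on its mat at (700,155), and the shelf empty. The mug, the jar and the screwdriver have not moved, so I hand in.

```bash
python3 -c "
from h import *
print(manip.close_job())"
```

```text
the job is handed in; nothing more can be done
None
```

The job is handed in: the cap got a full press and sprang back, both blocks (only two were there) were dragged out with the hook and wrung flush and centred against the fence, and the hook is back standing on its mat, with the mug, screwdriver and jar left untouched.

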